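Refit the battery cover of a desk UPS

TASK

The UPS lies upside down on the control-room desk with its new battery in: take the grey battery cover out of the desk rack, hook its lip into the slot of the battery recess with the cover sloping, then swing it down and press the other end until the catch snaps over it and it lies flat, fully home. As it stands on edge in the rack, you will have to lay it down on a clear patch of desk and take it again by its long sides. Do not shift or knock over anything else on the desk or in the rack.

Things in the scene. Friction and masses are not known exactly. Their poses are not given: they have to be found in the camera images.
- cover_center (a point): Centre of the loose battery cover: mid-grey cap (75 g), main part 120 (x) x 64 (y) x 14 mm (z), hollow with two cross ribs beneath; the point is 7 mm under its outer face. +z out of the smooth outer face, -x to the lip, +x to the catch end (5 dark finger ribs). Starts standing on a long side in the rack (y upright), lower edge 4 mm above the desk. Its outer face is 82 mm up when fitted.
- cover_lip (a point): Tip of the cover's lip, a tongue 40 mm wide and 4 mm thick, level with the cover's underside, that sticks out 12 mm beyond the -x end. The point is mid-width and mid-thickness at the very tip: 72 mm along -x and 5 mm along -z from cover_center. Axes as the cover's.
- cover_end (a point): End of the cover's ledge at the catch end: 40 mm wide, 4 mm thick, level with the underside, sticks out 4 mm beyond the +x end. The point is mid-width, mid-thickness at its end: 64 mm along +x and 5 mm along -z from cover_center. Axes as the cover's.
- ups_bay (a point): Centre of the UPS's open recess (128 x 68 mm: x -61 to +67) at the height of the side ledges that the cover's underside rests on, 10 mm below the surface. z up, +x to the catch, -x to the slot. A fitted cover has these axes and the middle of its underside here within 2 mm. The new battery's top is 5 mm below the ledges.
- ups: The UPS, a heavy dark box lying upside down; does not move. 240 (x) x 150 (y) x 78 mm (high), origin under its centre, axes as ups_bay, which is at x +10, z +68 mm. A rubber foot 5 mm high, 20 mm across, near each corner of the upper surface (x +-103, y +-58 mm).
- ups_slot (a point): Mouth of the lip's slot: 61 mm along -x from ups_bay, same height and axes. The slot runs 16 mm to -x, 48 mm wide, under a roof 4 mm thick whose underside is 6 mm above this point; its floor is 6 mm below it. The floor stays that low for 11 mm to the +x side too (50 mm wide), so the lip goes in with the cover sloping at 20 to 35 degrees.
- ups_catch (a joint): Orange spring catch, 26 mm wide, in the recess's +x wall: 0 m out, 0.0065 m pushed back (+x). Its ramped nose reaches 6 mm into the recess, from 13 mm above the ledges at the wall to 5 mm above at the tip, flat below. 6 to 12 N down on the finger ribs drive the cover's ledge past it, then it springs out over the ledge. A hooked cover let go rests on it, that end some 8 mm high.
- rack: Black desk rack, does not move: base plate 140 (x) x 164 (y) x 4 mm, origin under its centre. Places at y -56, 0 and +56 mm, each between two upright fins 110 mm long (x), 3 mm thick, 18 mm apart, tops 30 mm above the desk. Cover, calculator and notebook stand in them in any order, lengthwise along the rack's x.
- calculator_center (a point): Loose; to be left where it is. Pocket calculator on its long edge in the rack: 118 (x) x 14 (y) x 58 mm (high), point at its centre.
- notebook_center (a point): Loose; to be left where it is. Blue notebook on its long edge in the rack: 105 (x) x 12 (y) x 60 mm (high), point at its centre.
- old_battery_center (a point): Loose; to be left where it is. Worn-out grey battery block on the desk, 97 (x) x 43 (y) x 48 mm (high), point at its centre.
- stapler_center (a point): Loose; to be left where it is. Red and black stapler, 130 (x) x 36 (y) x 60 mm (high), point in its middle 28 mm up.
- mug_center (a point): Loose; to be left where it is. Blue mug, 82 mm across, 95 mm high, handle towards its +y, point on its axis 47 mm up.
- pen_pot_center (a point): Loose; to be left where it is. Dark metal pot, 80 mm across, 95 mm high, with pens reaching 150 mm up, point on its axis 48 mm up.
Mind the look-alikes: they are no part of the job. What is shaped like the part that bears cover_center but orange or red is not meant.

How it is judged:
By the outcome, as a careful person would: the job done as asked, in the order asked, and still so for the second after the job is handed in, with the robot touching nothing.
It also fails if it takes over 67 s, if anything falls off the work surface, if the arm or the gripper's body presses on something with over 40 N, if the wrist force passes 120 N, or if a joint passes its speed limit or range.

ROBOT

A 6-joint arm with a two-finger parallel gripper is mounted at the origin on the work surface. World frame = base frame: x ahead of the robot, y to its left, z up, the work surface at z = 0. Lengths are in m, angles in rad, forces in N, time in s.
With the tool pointing down it reaches from about 0.35 to 0.725 m from the base axis. Payload 6 kg.
Tool frame: the origin (TCP) lies midway between the tips of the shut fingers; the grasp point (between the pads) lies behind it (r.grasp_offset is the z of the grasp point in the tool frame, in m); z points along the fingers, y is the direction in which the jaws open and shut (so a half turn about z gives the same grasp; the last joint's range is limited). The gripper opens to 85 mm and grips with 20 to 120 N. Pads are 22 mm wide; open, the fingers measure 114 mm over their backs; the gripper's body (76 mm by 85 mm) begins 54 mm behind the grasp point. The pads swing forward as they close: fully open they stand 13 mm farther back than shut.
Start: joints at [-0.994, 0.04, 0.085, 0, -1.615, -0.334], TCP at [0.144, -0.582, 0.231] pointing down, gripper open.
Joint ranges: [-2.56, 2.56], [-1.29, 2.01], [-1.08, 1.49], [-3.29, 1.98], [-2.81, -0.18], [-2.99, 2.99]. Speed limits (rad/s): [2.57, 2.57, 3.01, 3.14, 3.14, 3.14].

INTERFACE

Orientations are given as a unit quaternion [x, y, z, w].
In Python, from rig import r, optics gives the robot as it stands.
- The arm moves only by the tool arm_command, never from a script. Its argument "targets" is a list of rows, each an object with "linear": the shift along the tool's x, y, z in m, a list of three; "dr": the turn, a rotation vector about the tool's x, y, z in rad, a list of three; "grip": the opening, from 0 (shut) to 1 (fully open). A call has exactly 8 rows; each row is the pose to reach, as a shift and turn from the pose commanded when the call began, along the tool's axes at that moment; what a row does not reach only later rows make up. A row lasts 1/12 s, in which the tool goes at most 41.7 mm and 7.16 degrees, less where a joint would pass 70% of its speed; a pose out of reach is approached as far as the arm can. A call with a gripper value outside its range is refused whole. The fingers move at their own pace and stop on an object; "force" is the grip in N (left out, the last holds). Time passes only in rows, so rows that repeat a pose let the fingers close, or fill a call up. It gives the time, the measured TCP pose, the force and the opening at its end, in the units of the state.
- r.get_state(): the state, without advancing time (a new reading comes with each control period).
- optics.read_camera(name): name is "scene" or "top" or "wrist"; returns the picture (384x512x3 uint8, blue, green, red); there is no depth.
- optics.camera_model(name): a dict with "camera_matrix" (3x3 intrinsics, pixels), "dist" ([k1, k2, p1, p2, k3] as OpenCV has them; the pictures are not rectified), "rvec" (rotation vector, rad) and "tvec" (3), from world to camera coordinates, as OpenCV has them. Camera axes: x right, y down, z forward; pixel columns grow to the right and rows downward; lengths in m; the calibration is good to about 2 mm. A picture is of the moment at which its call begins: read the wrist's pose just before it. camera_model takes no time and is no camera call; for the wrist camera it gives the pose at the moment of the call.
- r.hand_in(): hands the job in, once; it reports no verdict.
The state is a dict: "time_s": time; "joint_positions": joint angles; "dq": joint speeds; "effort": joint torques, N m; "tool_pos": TCP position; "eef_rot": TCP orientation; "contact_force": force on the tool from outside, world axes, zero at the start; "wrist_torque": the same for the moment, N m; "grip_width": opening from 0.0 (shut) to 1.0 (fully open).
Only numpy, scipy, OpenCV 4.12 (cv2) and the standard library are available. Lean on these libraries where they do the work, as an engineer would, in place of code of your own. Each camera call takes 0.05 s, during which the arm holds its last target. There are 200 camera calls.

## Working session

There is one attempt and no reset: what is moved stays moved. The work goes in short steps, Python scripts to look and compute and a tool call to move; the robot and the scene stay as the last step left them, time stands still between calls to the robot, and variables do not carry over. Pictures are saved under pics/ and viewed, about 8 in all and at most 12, crops included, and the job is handed in when it is done.

Besides the shell and the picture viewer there is one more tool, called by a JSON object that holds its "api" and its "payload". arm_command: Moves the arm, as the interface text tells. Its arguments: {"type":"object","properties":{"targets":{"type":"array","items":{"type":"object","properties":{"linear":{"type":"array","items":{"type":"number"}},"dr":{"type":"array","items":{"type":"number"}},"grip":{"type":"number"}}}},"force":{"type":"number"}},"required":["targets"]}

```bash
mkdir -p pics; ls
python3 - <<'E'
from rig import r, optics
import cv2, numpy as np
print(r.get_state(), r.grasp_offset)
a=optics.read_camera("scene");b=optics.read_camera("top")
cv2.imwrite("pics/scene.png",a);cv2.imwrite("pics/top.png",b)
for n in("scene","top","wrist"):
    m=optics.camera_model(n);print(n,m)
E
```

```text
pics
{'time_s': 0.0, 'joint_positions': array([-9.94284049e-01,  4.08132948e-02,  8.38023707e-02, -4.73418935e-04,
       -1.61550410e+00, -3.33725200e-01]), 'dq': array([-2.22203477e-03,  5.89403110e-05,  1.15998260e-03, -4.46143660e-04,
        3.64467817e-04, -6.92086860e-06]), 'effort': array([ 7.80107712e-04, -3.68209469e+01,  3.47416878e+01,  6.93247050e+00,
       -5.36707754e-03, -2.28057428e-05]), 'tool_pos': array([ 0.14426184, -0.58205596,  0.23027147]), 'eef_rot': array([-1.21105859e-01,  9.92639197e-01,  8.75823146e-04, -1.65332078e-04]), 'contact_force': array([-0.65387213, -0.69443076,  0.27447979]), 'wrist_torque': array([-0.02213209, -0.01569817, -0.04072317]), 'grip_width': 0.9980174133731908} -0.0187
scene {'camera_matrix': array([[374.01236686,   0.        , 256.65206694],
       [  0.        , 374.01236686, 199.80319544],
       [  0.        ,   0.        ,   1.        ]]), 'dist': array([0.00763601, 0.        , 0.        , 0.        , 0.        ]), 'rvec': array([ 2.2485828 ,  0.88420496, -0.3638955 ]), 'tvec': array([-0.42716263, -0.22174467,  1.55126301])}
top {'camera_matrix': array([[494.09044462,   0.        , 255.01826638],
       [  0.        , 494.09044462, 189.15239594],
       [  0.        ,   0.        ,   1.        ]]), 'dist': array([-0.0528972,  0.       ,  0.       ,  0.       ,  0.       ]), 'rvec': array([ 2.16452415, -2.13591604,  0.18994801]), 'tvec': array([-0.01870221,  0.58922257,  1.42880978])}
wrist {'camera_matrix': array([[288.50628053,   0.        , 258.16439018],
       [  0.        , 288.50628053, 191.45543296],
       [  0.        ,   0.        ,   1.        ]]), 'dist': array([-0.01926331,  0.        ,  0.        ,  0.        ,  0.        ]), 'rvec': array([-1.81082049, -2.31123264, -0.35318452]), 'tvec': array([ 0.59919777, -0.03907127,  0.37925016])}
```

View pics/top.png

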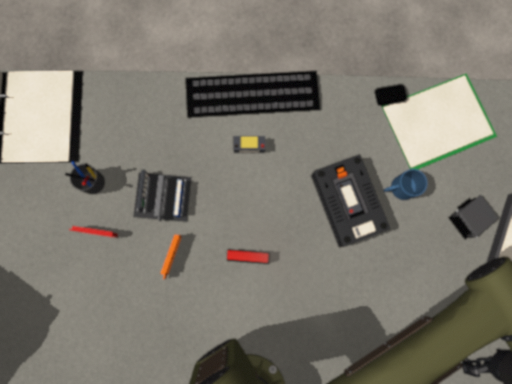

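View pics/scene.png

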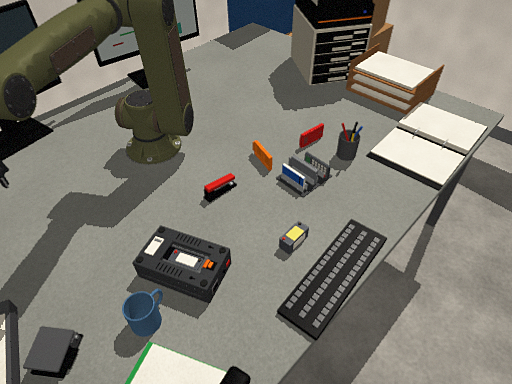

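Top: rack at (163,196), UPS at (350,200) with its catch at (342,172), old battery (250,144), stapler (248,257), mug (410,184), pen pot (88,178), and an orange look-alike (172,255). I'll enlarge the rack and the UPS next.

Run:
```python
import cv2, numpy as np
a=cv2.imread("pics/scene.png");b=cv2.imread("pics/top.png")
R=lambda im,x,y,w,h,s:cv2.resize(im[y:y+h,x:x+w],None,fx=s,fy=s,interpolation=cv2.INTER_CUBIC)
o=np.zeros((600,800,3),np.uint8)
o[:300,:400]=R(b,125,160,80,60,5)
o[:300,400:]=R(a,265,140,80,60,5)
o[300:,:400]=R(b,290,145,114.0.__int__(),86,3.5)[:300,:400] if 0 else cv2.resize(b[145:255,290:410],(400,300))
o[300:,400:]=cv2.resize(a[215:305,125:245],(400,300))
cv2.imwrite("pics/crop.png",o)
```

```text
(no output)
```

View pics/crop.png

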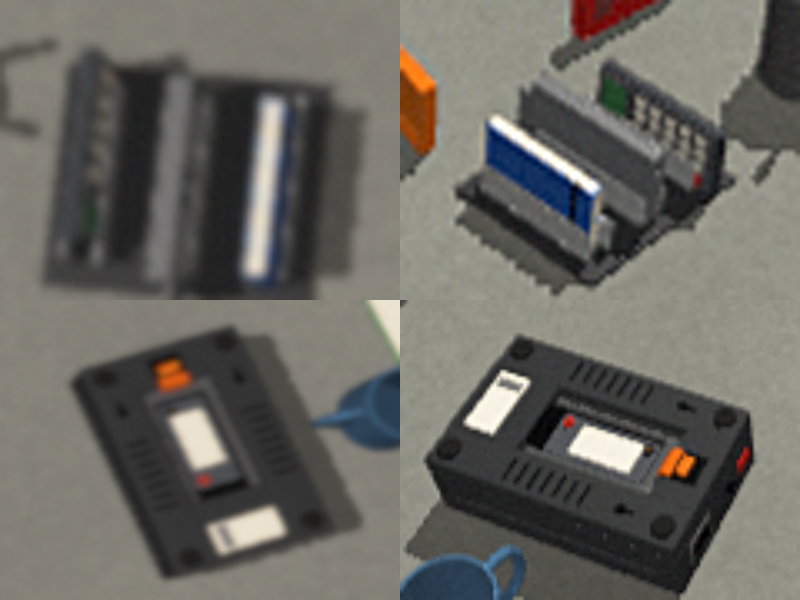

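```bash
cat > h.py <<'E'
from rig import r, optics
import cv2, numpy as np
from scipy.spatial.transform import Rotation as R
def cam(n):
    m=optics.camera_model(n); Rm=cv2.Rodrigues(m["rvec"])[0]
    return m,Rm,-Rm.T@m["tvec"]
def cast(c,px,z):
    m,Rm,C=c
    u=cv2.undistortPoints(np.array(px,float).reshape(-1,1,2),m["camera_matrix"],m["dist"]).reshape(-1,2)
    d=np.c_[u,np.ones(len(u))]@Rm
    return C+d*((z-C[2])/d[:,2])[:,None]
def proj(c,P):
    m=c[0]; return cv2.projectPoints(np.array(P,float).reshape(-1,1,3),m["rvec"],m["tvec"],m["camera_matrix"],m["dist"])[0].reshape(-1,2)
def pose():
    s=r.get_state(); return np.array(s["tool_pos"]),R.from_quat(s["eef_rot"]),s
def cmd(P,Rt):
    """linear & dr from present pose to world pose"""
    p,q,s=pose(); return np.round(q.inv().apply(np.array(P)-p),4), np.round((q.inv()*Rt).as_rotvec(),4)
def down(yaw):
    """tool z down, tool x at world angle yaw"""
    x=np.array([np.cos(yaw),np.sin(yaw),0]);z=np.array([0,0,-1.]);y=np.cross(z,x)
    return R.from_matrix(np.c_[x,y,z])
E
python3 - <<'E'
from h import *
c=cam("top")
print("cam",c[2])
print("rack",cast(c,[[163,196],[134,217],[188,221],[141,170],[191,177]],0.004).round(3))
print("ups",cast(c,[[350,200],[312,173],[360,155],[388,226],[341,245]],0.078).round(3))
print("catch",cast(c,[[342,172]],0.08).round(3))
print("misc stapler, batt,mug,pot,orange",cast(c,[[248,257],[250,144],[410,184],[88,178],[172,255]],0.04).round(3))
w=cam("wrist");p,q,s=pose()
print("wrist cam in tool",q.inv().apply(w[2]-p).round(4)); print("cam axes in tool",(q.inv().as_matrix()@w[1].T).round(3))
print(q.as_matrix().round(3))
E
```

```text
cam [0.36129076 0.01865638 1.50271465]
rack [[0.571 0.269 0.004]
 [0.505 0.355 0.004]
 [0.495 0.191 0.004]
 [0.65  0.341 0.004]
 [0.631 0.186 0.004]]
ups [[ 0.556 -0.289  0.078]
 [ 0.635 -0.177  0.078]
 [ 0.692 -0.321  0.078]
 [ 0.482 -0.399  0.078]
 [ 0.425 -0.26   0.078]]
catch [[ 0.639 -0.266  0.08 ]]
misc stapler, batt,mug,pot,orange [[ 0.388  0.007  0.04 ]
 [ 0.729  0.006  0.04 ]
 [ 0.613 -0.482  0.04 ]
 [ 0.617  0.491  0.04 ]
 [ 0.391  0.23   0.04 ]]
wrist cam in tool [ 7.610e-02  1.000e-04 -1.423e-01]
cam axes in tool [[-0.001 -0.955 -0.297]
 [ 1.    -0.001 -0.   ]
 [-0.    -0.297  0.955]]
[[-0.971 -0.24  -0.001]
 [-0.24   0.971  0.002]
 [ 0.     0.002 -1.   ]]
```

Run:
```python
from h import *
print(cmd([.55,-.29,.25],down(np.radians(201))))
```

```text
(array([-0.4641,  0.186 , -0.0194]), array([ 1.600e-03, -1.000e-04, -1.237e-01]))
```

{"api": "arm_command", "payload": {"targets": [{"linear":[-0.039,0.0155,-0.0016],"dr":[0,0,-0.01]},{"linear":[-0.077,0.031,-0.003],"dr":[0,0,-0.02]},{"linear":[-0.116,0.0465,-0.005],"dr":[0,0,-0.03]},{"linear":[-0.155,0.062,-0.006],"dr":[0,0,-0.04]},{"linear":[-0.193,0.0775,-0.008],"dr":[0,0,-0.05]},{"linear":[-0.232,0.093,-0.01],"dr":[0,0,-0.06]},{"linear":[-0.27,0.108,-0.011],"dr":[0,0,-0.07]},{"linear":[-0.309,0.124,-0.013],"dr":[0,0,-0.08]}]}}

```text
validation failed for argument at $.ta...
```

{"api": "arm_command", "payload": {"targets": [{"linear":[-0.039,0.0155,-0.0016],"dr":[0,0,-0.01]},{"linear":[-0.077,0.031,-0.003],"dr":[0,0,-0.02]},{"linear":[-0.116,0.0465,-0.005],"dr":[0,0,-0.03]},{"linear":[-0.155,0.062,-0.006],"dr":[0,0,-0.043]},{"linear":[-0.155,0.062,-0.006],"dr":[0,0,-0.043]},{"linear":[-0.155,0.062,-0.006],"dr":[0,0,-0.043]},{"linear":[-0.155,0.062,-0.006],"dr":[0,0,-0.043]},{"linear":[-0.155,0.062,-0.006],"dr":[0,0,-0.043]}]}}

```text
validation failed for argument at $.ta...
```

Run:
```python
from h import *
import pickle
p,q,s=pose();print(s["time_s"],p,np.abs(s["dq"]).max())
w=cam("wrist");im=optics.read_camera("wrist");pickle.dump(w,open("w_ups.pkl","wb"))
cv2.imwrite("pics/w_ups.png",im)
print(cmd([.57,.27,.25],down(np.radians(178))))
```

```text
0.1 [ 0.14425709 -0.58209387  0.2303498 ] 0.001907815736575674
(array([-0.6181,  0.7248, -0.0186]), array([ 0.0013, -0.0003,  0.2777]))
```

View pics/w_ups.png

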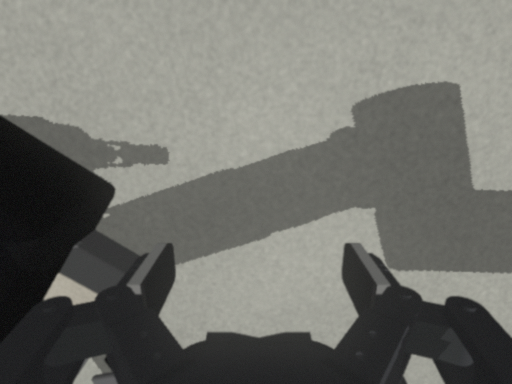

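Only the arm's shadow is visible, because the moves were refused (a grip value seems to be required per row). I'll retry.

{"api": "arm_command", "payload": {"targets": [{"linear":[-0.039,0.0155,-0.0016],"dr":[0,0,-0.01],"grip":1},{"linear":[-0.077,0.031,-0.003],"dr":[0,0,-0.02],"grip":1},{"linear":[-0.116,0.0465,-0.005],"dr":[0,0,-0.03],"grip":1},{"linear":[-0.155,0.062,-0.006],"dr":[0,0,-0.04],"grip":1},{"linear":[-0.193,0.0775,-0.008],"dr":[0,0,-0.05],"grip":1},{"linear":[-0.232,0.093,-0.01],"dr":[0,0,-0.06],"grip":1},{"linear":[-0.27,0.108,-0.011],"dr":[0,0,-0.07],"grip":1},{"linear":[-0.309,0.124,-0.013],"dr":[0,0,-0.08],"grip":1}]}}

```text
time_s: 0.82
tool_pos: [0.4152, -0.3864, 0.2441]
eef_rot: [-0.161, 0.987, 0.0, -0.0]
contact_force: [0.5, -1.1, -0.7]
grip_width: 1.001
```

{"api": "arm_command", "payload": {"targets": [{"linear":[-0.037,0.008,-0.004],"dr":[0,0,-0.01],"grip":1},{"linear":[-0.074,0.016,-0.008],"dr":[0,0,-0.02],"grip":1},{"linear":[-0.111,0.024,-0.013],"dr":[0,0,-0.03],"grip":1},{"linear":[-0.148,0.032,-0.017],"dr":[0,0,-0.04],"grip":1},{"linear":[-0.185,0.04,-0.021],"dr":[0,0,-0.04],"grip":1},{"linear":[-0.222,0.048,-0.026],"dr":[0,0,-0.04],"grip":1},{"linear":[-0.222,0.048,-0.026],"dr":[0,0,-0.04],"grip":1},{"linear":[-0.222,0.048,-0.026],"dr":[0,0,-0.04],"grip":1}]}}

```text
time_s: 1.48
tool_pos: [0.6106, -0.2705, 0.2683]
eef_rot: [-0.182, 0.983, 0.001, -0.001]
contact_force: [0.3, -0.4, -0.7]
grip_width: 0.997
```

Run:
```python
from h import *
import pickle
p,q,s=pose();print(s["time_s"],p,np.abs(s["dq"]).max())
w=cam("wrist");im=optics.read_camera("wrist");pickle.dump(w,open("w_ups.pkl","wb"))
cv2.imwrite("pics/w_ups2.png",im)
print(cmd([.62,.27,.25],down(np.radians(178))))
```

```text
1.4833 [ 0.61062344 -0.27053008  0.26825452] 0.047525059993685385
(array([-0.2025,  0.5024,  0.0193]), array([ 0.0007, -0.0018,  0.3988]))
```

View pics/w_ups2.png

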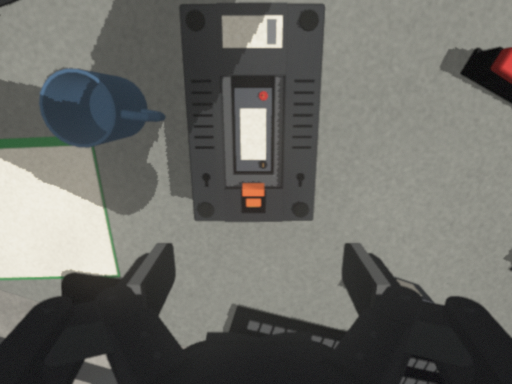

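Wrist view: the UPS fills the middle, with feet at about (195,20), (308,20), (204,210) and (300,209). The recess spans columns 224–284 and rows 77–187, and the orange catch is at (253,192).

Run:
```python
from h import *
import pickle
w=pickle.load(open("w_ups.pkl","rb"));im=cv2.imread("pics/w_ups2.png");g=cv2.cvtColor(im,cv2.COLOR_BGR2GRAY).astype(float)
pts=[]
for x,y in [(195,20),(308,20),(204,209),(300,209)]:
    win=g[y-13:y+14,x-13:x+14]; 
    t=np.percentile(win,10); m=np.float32(win<win[13,13]+6).astype(np.uint8)
    n,l,st,c=cv2.connectedComponentsWithStats(m); k=l[13,13]
    pts.append(c[k]+[x-13,y-13]); print(pts[-1].round(1),st[k])
P=cast(w,pts,.083);print(P.round(4))
loc=np.array([[-103,58],[-103,-58],[103,58],[103,-58]])/1e3
# which order: image left = ?
for L in (loc,loc*[1,-1]):
    A=P[:,:2]-P[:,:2].mean(0);H=L.T@A;a=np.arctan2(H[0,1]-H[1,0],H[0,0]+H[1,1])
    Rm=np.array([[np.cos(a),-np.sin(a)],[np.sin(a),np.cos(a)]]);e=A-L@Rm.T
    print(np.degrees(a),P[:,:2].mean(0),(e*1000).round(1).tolist())
# outline and orange
hsv=cv2.cvtColor(im,cv2.COLOR_BGR2HSV);o=cv2.inRange(hsv,(5,150,120),(20,255,255));ys,xs=np.nonzero(o)
print("orange",xs.min(),xs.max(),ys.min(),ys.max(),cast(w,[[xs.mean(),ys.mean()]],.08))
```

```text
[194.8  20.2] [  3   3  20  22 321]
[307.9  20. ] [  3   3  20  21 325]
[204.9 208.8] [  6   6  17  15 192]
[299.6 208.8] [  4   5  18  16 214]
[[ 0.4877 -0.3854  0.083 ]
 [ 0.4469 -0.2787  0.083 ]
 [ 0.6778 -0.3134  0.083 ]
 [ 0.6369 -0.2063  0.083 ]]
20.755195034074553 [ 0.56234496 -0.29594137] [[42.3, -107.2], [-39.7, 108.0], [39.7, -108.2], [-42.3, 107.4]]
20.82662177151519 [ 0.56234496 -0.29594137] [[1.0, 1.4], [1.4, -0.3], [-1.4, 0.1], [-1.1, -1.1]]
orange 242 264 94 206 [[ 0.63852327 -0.26608968  0.08      ]]
```

{"api": "arm_command", "payload": {"targets": [{"linear":[-0.014,0.034,0.0013],"dr":[0,0,0.03],"grip":1},{"linear":[-0.028,0.068,0.003],"dr":[0,0,0.06],"grip":1},{"linear":[-0.042,0.102,0.004],"dr":[0,0,0.09],"grip":1},{"linear":[-0.056,0.136,0.005],"dr":[0,0,0.12],"grip":1},{"linear":[-0.07,0.17,0.007],"dr":[0,0,0.15],"grip":1},{"linear":[-0.084,0.204,0.008],"dr":[0,0,0.18],"grip":1},{"linear":[-0.098,0.24,0.009],"dr":[0,0,0.2],"grip":1},{"linear":[-0.112,0.275,0.011],"dr":[0,0,0.22],"grip":1}]}}

```text
time_s: 2.2
tool_pos: [0.6155, 0.0251, 0.2602]
eef_rot: [-0.07, 0.998, 0.0, 0.001]
contact_force: [2.0, -0.3, -0.2]
grip_width: 1.003
```

Run:
```python
from h import *
print(pose()[0]);print(cmd([.62,.27,.25],down(np.radians(178))))
```

```text
[0.61554583 0.0250902  0.26023371]
(array([-0.0386,  0.2419,  0.0103]), array([0.0003, 0.0015, 0.175 ]))
```

{"api": "arm_command", "payload": {"targets": [{"linear":[-0.006,0.037,0],"dr":[0,0,0.03],"grip":1},{"linear":[-0.012,0.074,0],"dr":[0,0,0.06],"grip":1},{"linear":[-0.018,0.111,0],"dr":[0,0,0.09],"grip":0.7},{"linear":[-0.024,0.148,0],"dr":[0,0,0.12],"grip":0.5},{"linear":[-0.03,0.185,0],"dr":[0,0,0.15],"grip":0.42},{"linear":[-0.036,0.222,0],"dr":[0,0,0.175],"grip":0.42},{"linear":[-0.039,0.242,0],"dr":[0,0,0.175],"grip":0.42},{"linear":[-0.039,0.242,0],"dr":[0,0,0.175],"grip":0.42}]}}

```text
time_s: 2.87
tool_pos: [0.6197, 0.2725, 0.2582]
eef_rot: [0.015, 1.0, -0.0, -0.001]
contact_force: [-0.2, -0.6, -0.5]
grip_width: 0.425
```

Run:
```python
from h import *
import pickle
p,q,s=pose();print(s["time_s"],p,np.abs(s["dq"]).max(),s["grip_width"])
w=cam("wrist");im=optics.read_camera("wrist");pickle.dump(w,open("w_rack.pkl","wb"))
cv2.imwrite("pics/w_rack.png",im)
print(proj(w,[.57,.27,.03]))
u,v=proj(w,[.57,.27,.03])[0].astype(int)
c=im[max(v-120,0):v+80,max(u-120,0):u+120];print(max(u-120,0),max(v-120,0))
cv2.imwrite("pics/w_rackc.png",cv2.resize(c,None,fx=3,fy=3,interpolation=cv2.INTER_CUBIC))
```

```text
2.8667 [0.61974508 0.27248021 0.25820788] 0.05100174867358426 0.4249072058863392
[[254.87815068 124.04166686]]
134 4
```

View pics/w_rackc.png

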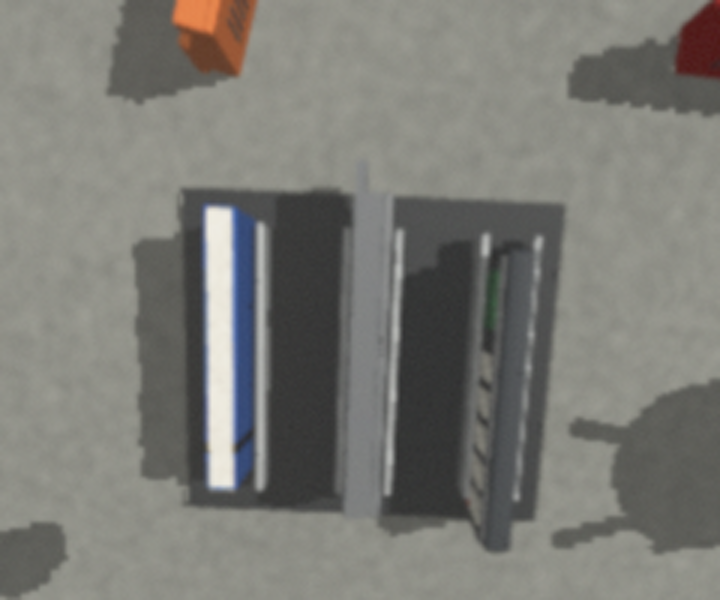

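The grey cover is in the middle place. Its top face runs from crop (373,193) to (361,516), and the lip sticks out toward the base at (361,175) on the left side. So its underside faces -y, its outer face +y, and its catch end +x. Now I'll compute the grasp.

Run:
```python
from h import *
import pickle
w=pickle.load(open("w_rack.pkl","rb"));im=cv2.imread("pics/w_rack.png")
g=cv2.cvtColor(im,cv2.COLOR_BGR2GRAY).astype(float)
# refine: rows -> edges of grey strip
hsv=cv2.cvtColor(im,cv2.COLOR_BGR2HSV)
L=[];
for v in range(72,172,8):
    row=g[v,240:275]; m=np.nonzero(row>85)[0]; L.append((v,m.min()+240 if len(m) else 0,m.max()+240 if len(m) else 0))
print(L); print(g[120,240:275].astype(int))
px=np.array([[355,192],[391,194],[380,517],[343,515],[361,175]])/3+[134,4]
P=cast(w,px,.068);print(P.round(4)); e1=P[:2].mean(0);e2=P[2:4].mean(0);d=e2-e1
print("len",np.linalg.norm(d),"yaw",np.degrees(np.arctan2(d[1],d[0])),"mid",(e1+e2)/2,"width",np.linalg.norm(P[0]-P[1]))
lp=cast(w,px[4:],.036);print("lip",lp)
```

```text
[(72, np.int64(251), np.int64(265)), (80, np.int64(249), np.int64(269)), (88, np.int64(248), np.int64(268)), (96, np.int64(248), np.int64(268)), (104, np.int64(248), np.int64(267)), (112, np.int64(248), np.int64(267)), (120, np.int64(247), np.int64(266)), (128, np.int64(247), np.int64(266)), (136, np.int64(247), np.int64(266)), (144, np.int64(247), np.int64(265)), (152, np.int64(246), np.int64(265)), (160, np.int64(246), np.int64(264)), (168, np.int64(247), np.int64(264))]
[ 55  56  54  57  54  57  66  88 106 105 110 124 129 129 130 129 129 130
 127 125 120 123 117 105 134 155 128  77  54  53  53  51  53  51  54]
[[0.5086 0.2698 0.068 ]
 [0.5097 0.2826 0.068 ]
 [0.6282 0.2753 0.068 ]
 [0.6269 0.2607 0.068 ]
 [0.5031 0.2721 0.068 ]]
len 0.11869208866368827 yaw -3.9419523652201685 mid [0.56835487 0.27208763 0.068     ] width 0.01284699332621178
lip [[0.49915908 0.27182755 0.036     ]]
```

Run:
```python
from h import *
print(cmd([.568,.272,.038],down(np.radians(176))))
```

```text
(array([ 5.190e-02, -1.000e-04,  2.208e-01]), array([-0.0004, -0.0008,  0.0391]))
```

{"api": "arm_command", "payload": {"targets": [{"linear":[0.02,0,0.02],"dr":[0,0,0.02],"grip":0.42},{"linear":[0.04,0,0.05],"dr":[0,0,0.039],"grip":0.42},{"linear":[0.052,0,0.08],"dr":[0,0,0.039],"grip":0.42},{"linear":[0.052,0,0.11],"dr":[0,0,0.039],"grip":0.42},{"linear":[0.052,0,0.13],"dr":[0,0,0.039],"grip":0.42},{"linear":[0.052,0,0.145],"dr":[0,0,0.039],"grip":0.42},{"linear":[0.052,0,0.15],"dr":[0,0,0.039],"grip":0.42},{"linear":[0.052,0,0.15],"dr":[0,0,0.039],"grip":0.42}]}}

```text
time_s: 3.58
tool_pos: [0.5683, 0.2696, 0.1084]
eef_rot: [0.036, 0.999, -0.001, -0.001]
contact_force: [0.7, -1.2, 0.6]
grip_width: 0.42
```

Run:
```python
from h import *
import pickle
p,q,s=pose();print(p,cmd([.568,.272,.038],down(np.radians(176))))
w=cam("wrist");im=optics.read_camera("wrist");cv2.imwrite("pics/w_pre.png",im);pickle.dump(w,open("w_pre.pkl","wb"))
g=cv2.cvtColor(im,cv2.COLOR_BGR2GRAY)
for x in(.53,.55,.57,.59):
    P=[[x,.272+(.568-x)*np.tan(np.radians(4)),.068]];u=proj(w,P)[0];print(x,u.round(1), g[int(u[1]),int(u[0])-25:int(u[0])+26].tolist())
```

```text
[0.56828808 0.26964517 0.10844607] (array([0.0004, 0.0024, 0.0704]), array([-0.0012, -0.0013, -0.003 ]))
0.53 [261.5 162.8] [65, 67, 65, 66, 64, 65, 66, 65, 70, 91, 120, 135, 136, 126, 122, 143, 158, 160, 160, 160, 160, 160, 160, 158, 161, 162, 160, 160, 161, 160, 153, 151, 157, 168, 174, 168, 156, 180, 217, 224, 194, 115, 66, 65, 64, 64, 63, 65, 64, 64, 63]
0.55 [261.6 192.5] [65, 67, 64, 65, 65, 66, 65, 65, 67, 75, 104, 130, 134, 124, 116, 133, 153, 157, 158, 158, 158, 157, 158, 159, 158, 158, 160, 159, 158, 157, 152, 148, 156, 165, 169, 156, 153, 191, 215, 196, 128, 75, 62, 63, 63, 62, 62, 62, 62, 62, 61]
0.57 [261.6 220.5] [63, 64, 66, 64, 66, 64, 64, 64, 63, 72, 102, 130, 139, 130, 111, 98, 100, 99, 107, 127, 151, 156, 157, 157, 156, 155, 157, 158, 158, 158, 152, 151, 157, 164, 166, 161, 174, 211, 221, 195, 117, 66, 62, 63, 64, 64, 64, 62, 62, 61, 61]
0.59 [261.6 246.7] [65, 64, 65, 63, 65, 65, 65, 65, 65, 68, 82, 114, 136, 138, 126, 129, 150, 157, 157, 156, 158, 158, 157, 158, 157, 157, 157, 157, 156, 153, 150, 152, 157, 161, 157, 159, 190, 215, 198, 135, 79, 63, 64, 67, 64, 63, 66, 62, 64, 66, 63]
```

The strip centre matches the prediction to within a pixel. I'll descend and grip.

{"api": "arm_command", "payload": {"targets": [{"linear":[0,0.0024,0.01],"dr":[0,0,0],"grip":0.42},{"linear":[0,0.0024,0.025],"dr":[0,0,0],"grip":0.42},{"linear":[0,0.0024,0.04],"dr":[0,0,0],"grip":0.42},{"linear":[0,0.0024,0.055],"dr":[0,0,0],"grip":0.42},{"linear":[0,0.0024,0.065],"dr":[0,0,0],"grip":0.42},{"linear":[0,0.0024,0.07],"dr":[0,0,0],"grip":0.42},{"linear":[0,0.0024,0.07],"dr":[0,0,0],"grip":0.42},{"linear":[0,0.0024,0.07],"dr":[0,0,0],"grip":0.42}]}}

```text
time_s: 4.3
tool_pos: [0.5692, 0.2741, 0.0401]
eef_rot: [0.036, 0.999, 0.0, 0.0]
contact_force: [-0.3, -0.4, -0.3]
grip_width: 0.417
```

{"api": "arm_command", "payload": {"force": 40, "targets": [{"linear":[0,0,0],"dr":[0,0,0],"grip":0.3},{"linear":[0,0,0],"dr":[0,0,0],"grip":0.2},{"linear":[0,0,0],"dr":[0,0,0],"grip":0.1},{"linear":[0,0,0],"dr":[0,0,0],"grip":0.05},{"linear":[0,0,0],"dr":[0,0,0],"grip":0.05},{"linear":[0,0,0],"dr":[0,0,0],"grip":0.05},{"linear":[0,0,0],"dr":[0,0,0],"grip":0.05},{"linear":[0,0,0],"dr":[0,0,0],"grip":0.05}]}}

```text
time_s: 4.97
tool_pos: [0.5693, 0.2743, 0.0405]
eef_rot: [0.035, 0.999, 0.001, 0.001]
contact_force: [-0.9, 0.3, 6.0]
grip_width: 0.15
```

{"api": "arm_command", "payload": {"targets": [{"linear":[0,0,-0.005],"dr":[0,0,0],"grip":0.05},{"linear":[0,0,-0.015],"dr":[0,0,0],"grip":0.05},{"linear":[0,0,-0.035],"dr":[0,0,0],"grip":0.05},{"linear":[0,0,-0.06],"dr":[0,0,0],"grip":0.05},{"linear":[0,0,-0.09],"dr":[0,0,0],"grip":0.05},{"linear":[0,0,-0.12],"dr":[0,0,0],"grip":0.05},{"linear":[0,0,-0.14],"dr":[0,0,0],"grip":0.05},{"linear":[0,0,-0.14],"dr":[0,0,0],"grip":0.05}]}}

```text
time_s: 5.63
tool_pos: [0.5705, 0.2744, 0.186]
eef_rot: [0.036, 0.999, 0.002, 0.004]
contact_force: [0.8, -0.7, -0.0]
grip_width: 0.151
```

Run:
```python
from h import *
p,q,s=pose();print(p,s["grip_width"],s["contact_force"])
im=optics.read_camera("wrist");cv2.imwrite("pics/w_lift.png",im[60:384,80:432])
# lay-down pose: cover yaw 0: tool yaw 180, then lean toward -Y by 50deg (rotate about +X world by +50)
for lean in (45,50):
  Rt=R.from_rotvec([np.radians(lean),0,0])*down(np.pi)
  print(lean,cmd([.55,.05,.16],Rt),Rt.as_matrix()[:,2])
```

```text
[0.57048423 0.27440671 0.1859748 ] 0.1512315267426387 [ 0.76604577 -0.70428115 -0.03943479]
45 (array([ 0.0037, -0.2252,  0.0221]), array([-0.7819,  0.0317, -0.066 ])) [-6.16297582e-33  7.07106781e-01 -7.07106781e-01]
50 (array([ 0.0037, -0.2252,  0.0221]), array([-0.8691,  0.0347, -0.065 ])) [ 6.16297582e-33  7.66044443e-01 -6.42787610e-01]
```

View pics/w_lift.png

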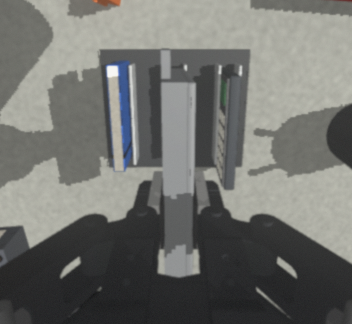

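The cover is held upright over the undisturbed rack, with its lip at the near left (underside to -y). Now to carry it to the clear patch while leaning it.

{"api": "arm_command", "payload": {"targets": [{"linear":[0,-0.03,0],"dr":[-0.1,0,-0.01],"grip":0.05},{"linear":[0,-0.06,0.003],"dr":[-0.21,0.01,-0.02],"grip":0.05},{"linear":[0.001,-0.09,0.006],"dr":[-0.32,0.015,-0.03],"grip":0.05},{"linear":[0.001,-0.12,0.009],"dr":[-0.43,0.02,-0.04],"grip":0.05},{"linear":[0.002,-0.15,0.012],"dr":[-0.54,0.025,-0.05],"grip":0.05},{"linear":[0.003,-0.18,0.015],"dr":[-0.65,0.03,-0.06],"grip":0.05},{"linear":[0.003,-0.21,0.018],"dr":[-0.76,0.033,-0.065],"grip":0.05},{"linear":[0.004,-0.225,0.022],"dr":[-0.869,0.035,-0.065],"grip":0.05}]}}

```text
time_s: 6.35
tool_pos: [0.5486, 0.0464, 0.1579]
eef_rot: [0.001, 0.906, 0.423, -0.0]
contact_force: [0.4, 0.8, -1.9]
grip_width: 0.147
```

Run:
```python
from h import *
p,q,s=pose();print(p,q.as_matrix().round(3).tolist(),s["joint_positions"].round(2),s["grip_width"])
Rt=R.from_rotvec([np.radians(50),0,0])*down(np.pi)
for z in(.06,.032): print(z,cmd([.55,.03,z],Rt))
```

```text
[0.54857628 0.0464463  0.15790032] [[-1.0, 0.002, 0.001], [0.002, 0.642, 0.767], [0.001, 0.767, -0.642]] [-0.16  0.08  0.04 -0.86 -1.67 -1.44] 0.1472523709724812
0.06 (array([-0.0016, -0.0856,  0.0502]), array([ 0.0014,  0.0008, -0.0023]))
0.032 (array([-0.0016, -0.1071,  0.0682]), array([ 0.0014,  0.0008, -0.0023]))
```

{"api": "arm_command", "payload": {"targets": [{"linear":[0,-0.02,0.012],"dr":[0,0,0],"grip":0.05},{"linear":[0,-0.04,0.024],"dr":[0,0,0],"grip":0.05},{"linear":[0,-0.06,0.036],"dr":[0,0,0],"grip":0.05},{"linear":[0,-0.08,0.047],"dr":[0,0,0],"grip":0.05},{"linear":[-0.0016,-0.093,0.056],"dr":[0,0,0],"grip":0.05},{"linear":[-0.0016,-0.1,0.062],"dr":[0,0,0],"grip":0.05},{"linear":[-0.0016,-0.104,0.066],"dr":[0,0,0],"grip":0.05},{"linear":[-0.0016,-0.105,0.067],"dr":[0,0,0],"grip":0.05}]}}

```text
time_s: 7.02
tool_pos: [0.5495, 0.0337, 0.0331]
eef_rot: [0.001, 0.907, 0.421, -0.003]
contact_force: [-0.4, -0.0, -0.5]
grip_width: 0.157
```

Run:
```python
from h import *
import pickle
p,q,s=pose();print(p,s["contact_force"].round(1),s["grip_width"])
im=optics.read_camera("wrist");cv2.imwrite("pics/w_lay.png",im)
im=optics.read_camera("scene");cv2.imwrite("pics/s_lay.png",cv2.resize(im[150:330,150:390],(720,540),interpolation=cv2.INTER_CUBIC))
```

```text
[0.54951783 0.0337279  0.0330816 ] [-0.4 -0.  -0.5] 0.15704796407647448
```

View pics/s_lay.png

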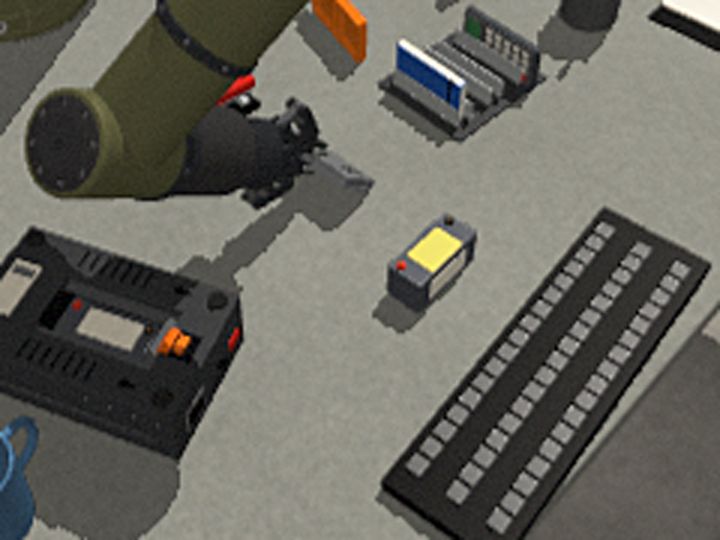

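Scene: the cover leans in the gripper just above the desk patch, clear of the old battery, stapler and UPS. I'll lower 3 mm, release and withdraw along the tool axis.

{"api": "arm_command", "payload": {"targets": [{"linear":[0,-0.002,0.0018],"dr":[0,0,0],"grip":0.05},{"linear":[0,-0.0025,0.002],"dr":[0,0,0],"grip":0.05},{"linear":[0,-0.0025,0.002],"dr":[0,0,0],"grip":0.12},{"linear":[0,-0.0025,0.002],"dr":[0,0,0],"grip":0.2},{"linear":[0,-0.0025,0.002],"dr":[0,0,0],"grip":0.28},{"linear":[0,-0.0025,0.002],"dr":[0,0,0],"grip":0.28},{"linear":[0,-0.0025,0.002],"dr":[0,0,0],"grip":0.28},{"linear":[0,-0.0025,0.002],"dr":[0,0,0],"grip":0.28}]}}

```text
time_s: 7.78
tool_pos: [0.5499, 0.0331, 0.0307]
eef_rot: [0.001, 0.907, 0.421, -0.002]
contact_force: [-0.2, 0.4, 0.0]
grip_width: 0.282
```

{"api": "arm_command", "payload": {"targets": [{"linear":[0,0,-0.01],"dr":[0,0,0],"grip":0.28},{"linear":[0,0,-0.02],"dr":[0,0,0],"grip":0.28},{"linear":[0,0,-0.03],"dr":[0,0,0],"grip":0.28},{"linear":[0,0,-0.045],"dr":[0,0,0],"grip":0.28},{"linear":[0,0,-0.065],"dr":[0,0,0],"grip":0.28},{"linear":[0,0,-0.09],"dr":[0,0,0],"grip":0.28},{"linear":[0,0,-0.12],"dr":[0,0,0],"grip":0.28},{"linear":[0,0,-0.15],"dr":[0,0,0],"grip":0.28}]}}

```text
time_s: 8.45
tool_pos: [0.5499, -0.0832, 0.129]
eef_rot: [0.001, 0.907, 0.421, -0.002]
contact_force: [0.7, -0.7, -0.1]
grip_width: 0.282
```

Run:
```python
from h import *
p,q,s=pose();print(s["time_s"],p,s["contact_force"].round(1),s["grip_width"])
# look pose: tool down yaw 180, TCP beyond cover by .05 in x
print(cmd([.60,.02,.22],down(np.pi)))
```

```text
8.45 [ 0.54994952 -0.0832106   0.12895906] [ 0.7 -0.7 -0.1] 0.28163935966073167
(array([-0.0497,  0.1363,  0.0199]), array([ 0.869 , -0.0037, -0.0016]))
```

{"api": "arm_command", "payload": {"targets": [{"linear":[-0.006,0.02,0],"dr":[0.11,0,0],"grip":0.4},{"linear":[-0.012,0.04,0],"dr":[0.22,0,0],"grip":0.6},{"linear":[-0.018,0.06,0.003],"dr":[0.33,0,0],"grip":0.8},{"linear":[-0.025,0.08,0.006],"dr":[0.44,0,0],"grip":1},{"linear":[-0.032,0.1,0.01],"dr":[0.55,0,0],"grip":1},{"linear":[-0.04,0.12,0.015],"dr":[0.66,0,0],"grip":1},{"linear":[-0.05,0.136,0.02],"dr":[0.77,0,0],"grip":1},{"linear":[-0.05,0.136,0.02],"dr":[0.869,-0.004,-0.002],"grip":1}]}}

```text
time_s: 9.12
tool_pos: [0.6026, 0.0235, 0.2228]
eef_rot: [-0.001, 1.0, -0.002, 0.004]
contact_force: [0.2, -0.5, -1.4]
grip_width: 1.0
```

Run:
```python
from h import *
import pickle
p,q,s=pose();print(s["time_s"],p,np.abs(s["dq"]).max())
w=cam("wrist");im=optics.read_camera("wrist");pickle.dump(w,open("w_flat.pkl","wb"));cv2.imwrite("pics/w_flat.png",im)
print(proj(w,[.55,.02,.014]))
```

```text
9.1167 [0.60256802 0.02348851 0.22281944] 1.120390429558314
[[255.76027319 121.16004055]]
```

View pics/w_flat.png

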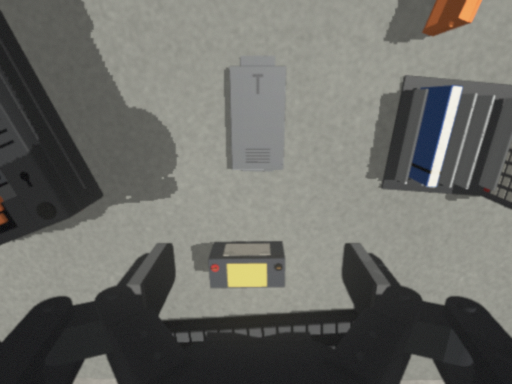

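The cover lies flat with its outer face up: body at columns 230–285, rows 65–170, lip toward the base at (257,60), ribs at (257,156). I'll re-measure with the arm settled.

```bash
cat > meas.py <<'E'
from h import *
def cover(w,im,z,roi,lo=105,hi=150):
    g=cv2.cvtColor(im,cv2.COLOR_BGR2GRAY); x0,y0,x1,y1=roi
    sub=g[y0:y1,x0:x1]
    return sub
E
python3 - <<'E'
from h import *
import pickle
optics.read_camera("top");optics.read_camera("top");
p,q,s=pose();print(s["time_s"],p,np.abs(s["dq"]).max())
w=cam("wrist");im=optics.read_camera("wrist");pickle.dump(w,open("w_flat.pkl","wb"));cv2.imwrite("pics/w_flat2.png",im)
g=cv2.cvtColor(im,cv2.COLOR_BGR2GRAY);hsv=cv2.cvtColor(im,cv2.COLOR_BGR2HSV)
print(g[120,215:300].tolist());print(hsv[120,215:300,1].tolist());print(g[45:185,240].tolist())
E
```

```text
9.2667 [0.60027171 0.02308436 0.21821385] 0.06030394306410356
[150, 150, 151, 152, 152, 154, 152, 149, 145, 133, 106, 98, 97, 97, 97, 111, 130, 134, 135, 134, 134, 133, 135, 135, 134, 134, 135, 135, 135, 136, 135, 134, 134, 136, 135, 135, 135, 137, 135, 135, 136, 136, 137, 136, 134, 136, 135, 136, 136, 137, 135, 137, 138, 136, 136, 137, 138, 137, 138, 137, 137, 138, 137, 138, 137, 136, 138, 137, 136, 134, 137, 145, 147, 145, 144, 145, 145, 144, 146, 146, 146, 146, 147, 147, 146]
[17, 15, 17, 15, 13, 13, 15, 15, 14, 13, 12, 13, 13, 13, 8, 2, 6, 4, 2, 4, 2, 4, 7, 4, 8, 6, 4, 6, 4, 4, 4, 4, 4, 6, 6, 4, 2, 6, 4, 2, 4, 2, 4, 4, 4, 6, 4, 2, 2, 4, 4, 2, 4, 4, 4, 6, 2, 4, 4, 4, 4, 4, 4, 4, 4, 4, 4, 4, 4, 4, 11, 14, 16, 16, 14, 14, 14, 16, 14, 14, 14, 14, 14, 14, 14]
[148, 144, 143, 143, 143, 146, 146, 147, 148, 148, 148, 148, 147, 148, 143, 133, 125, 122, 124, 122, 123, 121, 122, 124, 126, 132, 136, 139, 137, 137, 138, 138, 137, 136, 139, 137, 137, 136, 136, 138, 136, 136, 136, 136, 136, 135, 136, 138, 136, 137, 136, 136, 136, 135, 135, 135, 134, 135, 135, 136, 135, 135, 135, 136, 135, 134, 135, 135, 135, 135, 135, 136, 135, 133, 135, 134, 134, 135, 135, 134, 135, 134, 134, 134, 134, 133, 134, 133, 133, 133, 133, 134, 132, 134, 135, 134, 134, 132, 134, 133, 134, 131, 133, 133, 134, 132, 132, 133, 132, 134, 133, 133, 134, 132, 132, 131, 134, 133, 133, 133, 132, 132, 132, 133, 132, 133, 132, 134, 140, 144, 151, 153, 153, 153, 156, 152, 155, 154, 152, 152]
```

Saturation separates the cover (below 9) from the desk (above 11), so I'll use a mask plus minAreaRect.

```bash
cat > meas.py <<'E'
from h import *
def cover(w,im,z,seed):
    hsv=cv2.cvtColor(im,cv2.COLOR_BGR2HSV).astype(np.float32)
    s=cv2.blur(hsv[...,1],(3,3)); m=((s<9.5)&(hsv[...,2]>115)).astype(np.uint8)
    m=cv2.morphologyEx(m,cv2.MORPH_CLOSE,np.ones((9,9)));m=cv2.morphologyEx(m,cv2.MORPH_OPEN,np.ones((25,25)))
    n,l,st,c=cv2.connectedComponentsWithStats(m);k=l[seed[1],seed[0]];print("bbox",st[k])
    ct=max(cv2.findContours((l==k).astype(np.uint8),cv2.RETR_EXTERNAL,cv2.CHAIN_APPROX_NONE)[0],key=cv2.contourArea)
    P=cast(w,ct.reshape(-1,2),z)[:,:2]
    (cx,cy),(a,b),th=cv2.minAreaRect((P*1000).astype(np.float32))
    return cx,cy,a,b,th
if __name__=="__main__":
    import pickle
    w=pickle.load(open("w_flat.pkl","rb"));im=cv2.imread("pics/w_flat2.png")
    print(cover(w,im,.014,(257,120)))
E
python3 meas.py
```

```text
bbox [ 230   59   56  117 6125]
(544.6644287109375, 22.584083557128906, 131.97984313964844, 63.775718688964844, 0.0647227093577385)
```

Run:
```python
from h import *
import pickle
w=pickle.load(open("w_flat.pkl","rb"));im=cv2.imread("pics/w_flat2.png");hsv=cv2.cvtColor(im,cv2.COLOR_BGR2HSV)
for c in(234,282): s=hsv[:,c-1:c+2,1].mean(1);r_=np.nonzero(s[50:190]<9)[0]+50;print(c,r_.min(),r_.max(), cast(w,[[c,r_.min()-.5],[c,r_.max()+.5]],.014).round(4))
for v in(80,120,160):
    s=hsv[v-1:v+2,:,1].mean(0);r_=np.nonzero(s[222:295]<9)[0]+222;print(v,r_.min(),r_.max(),cast(w,[[r_.min()-.5,v],[r_.max()+.5,v]],.014).round(4))
```

```text
234 69 173 [[ 0.4885 -0.0039  0.014 ]
 [ 0.6088 -0.0065  0.014 ]]
282 70 173 [[0.4894 0.0496 0.014 ]
 [0.6087 0.0527 0.014 ]]
80 229 285 [[ 0.5006 -0.0104  0.014 ]
 [ 0.5004  0.0538  0.014 ]]
120 230 284 [[ 0.5445 -0.0104  0.014 ]
 [ 0.5444  0.0539  0.014 ]]
160 231 283 [[ 0.5919 -0.0104  0.014 ]
 [ 0.5918  0.0541  0.014 ]]
```

Run:
```python
from h import *
p,q,s=pose();print(p)
for z in(.04,-.0015): print(cmd([.559,.0218,z],down(np.pi)))
```

```text
[0.60035504 0.02202583 0.21832024]
(array([ 0.0413, -0.0005,  0.1783]), array([ 0.0016, -0.0005,  0.0013]))
(array([ 0.0412, -0.0005,  0.2198]), array([ 0.0016, -0.0005,  0.0013]))
```

{"api": "arm_command", "payload": {"targets": [{"linear":[0.015,0,0.03],"dr":[0,0,0],"grip":1},{"linear":[0.03,0,0.06],"dr":[0.0016,0,0.001],"grip":1},{"linear":[0.041,-0.0005,0.09],"dr":[0.0016,0,0.001],"grip":1},{"linear":[0.041,-0.0005,0.12],"dr":[0.0016,0,0.001],"grip":1},{"linear":[0.041,-0.0005,0.145],"dr":[0.0016,0,0.001],"grip":1},{"linear":[0.041,-0.0005,0.165],"dr":[0.0016,0,0.001],"grip":1},{"linear":[0.041,-0.0005,0.178],"dr":[0.0016,0,0.001],"grip":1},{"linear":[0.041,-0.0005,0.178],"dr":[0.0016,0,0.001],"grip":1}]}}

```text
time_s: 9.98
tool_pos: [0.558, 0.0194, 0.0374]
eef_rot: [0.002, 1.0, -0.0, -0.002]
contact_force: [-0.8, 0.5, -0.1]
grip_width: 0.999
```

Run:
```python
from h import *
p,q,s=pose();print(p,s["contact_force"].round(1),cmd([.559,.0218,-.0015],down(np.pi)))
w=cam("wrist");im=optics.read_camera("wrist");cv2.imwrite("pics/w_pg.png",im)
import pickle;pickle.dump(w,open("w_pg.pkl","wb"))
hsv=cv2.cvtColor(im,cv2.COLOR_BGR2HSV)
for X in(.505,.53):
    v=int(round(proj(w,[X,.0218,.014])[0][1]));s_=hsv[v-1:v+2,:,1].mean(0);c=int(proj(w,[X,.0218,.014])[0][0])
    a=c
    while s_[a]<10:a-=1
    b=c
    while s_[b]<10:b+=1
    print(X,v,a,b,cast(w,[[a+.5,v],[b-.5,v]],.014).round(4))
```

```text
[0.55796467 0.01943978 0.03735269] [-0.8  0.5 -0.1] (array([-0.0012,  0.0024,  0.0388]), array([-0.0008, -0.0047, -0.004 ]))
0.505 144 206 318 [[ 0.5048 -0.0099  0.014 ]
 [ 0.5051  0.0538  0.014 ]]
0.53 186 208 316 [[ 0.5298 -0.0101  0.014 ]
 [ 0.5301  0.0539  0.014 ]]
```

{"api": "arm_command", "payload": {"targets": [{"linear":[-0.001,0.0024,0.008],"dr":[0,-0.003,-0.004],"grip":1},{"linear":[-0.001,0.0024,0.018],"dr":[0,-0.005,-0.004],"grip":1},{"linear":[-0.001,0.0024,0.028],"dr":[0,-0.005,-0.004],"grip":1},{"linear":[-0.001,0.0024,0.035],"dr":[0,-0.005,-0.004],"grip":1},{"linear":[-0.001,0.0024,0.038],"dr":[0,-0.005,-0.004],"grip":1},{"linear":[-0.001,0.0024,0.038],"dr":[0,-0.005,-0.004],"grip":1},{"linear":[-0.001,0.0024,0.038],"dr":[0,-0.005,-0.004],"grip":0.9},{"linear":[-0.001,0.0024,0.038],"dr":[0,-0.005,-0.004],"grip":0.85}]}}

```text
time_s: 10.7
tool_pos: [0.561, 0.0236, 0.0027]
eef_rot: [-0.002, 1.0, -0.0, 0.003]
contact_force: [0.3, 0.3, 1.4]
grip_width: 0.85
```

{"api": "arm_command", "payload": {"force": 50, "targets": [{"linear":[0,0,0],"dr":[0,0,0],"grip":0.8},{"linear":[0,0,0],"dr":[0,0,0],"grip":0.75},{"linear":[0,0,0],"dr":[0,0,0],"grip":0.7},{"linear":[0,0,0],"dr":[0,0,0],"grip":0.65},{"linear":[0,0,0],"dr":[0,0,0],"grip":0.65},{"linear":[0,0,0],"dr":[0,0,0],"grip":0.65},{"linear":[0,0,0],"dr":[0,0,0],"grip":0.65},{"linear":[0,0,0],"dr":[0,0,0],"grip":0.65}]}}

```text
time_s: 11.37
tool_pos: [0.5613, 0.0236, 0.0033]
eef_rot: [-0.002, 1.0, -0.0, 0.003]
contact_force: [-1.1, 0.4, 5.4]
grip_width: 0.726
```

Run:
```python
from h import *
im=optics.read_camera("wrist");cv2.imwrite("pics/w_g.png",cv2.resize(im[150:300,150:370],None,fx=3,fy=3,interpolation=cv2.INTER_CUBIC))
w=cam("wrist")
for z in (0,.007,.014): print(z,proj(w,[[.56,-.0102,z],[.56,.0538,z]]).round(1).tolist(),((proj(w,[[.56,-.0102,z],[.56,.0538,z]])-[150,150])*3).round().tolist())
```

```text
0 [[197.7, 241.6], [312.0, 241.9]] [[143.0, 275.0], [486.0, 276.0]]
0.007 [[195.1, 247.7], [314.3, 248.0]] [[135.0, 293.0], [493.0, 294.0]]
0.014 [[192.2, 254.4], [316.9, 254.7]] [[127.0, 313.0], [501.0, 314.0]]
```

View pics/w_g.png

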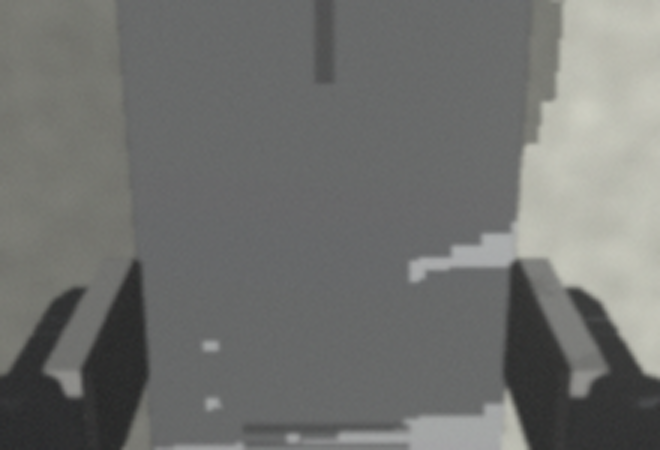

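The view shows both pads flush against the cover's long sides, with the near tip corners at crop (140,260) and (515,260).

Run:
```python
from h import *
w=cam("wrist")
for z in (0,.003,.006,.009,.012,.015): print(z,((proj(w,[[.550,-.0102,z],[.55,.0538,z]])-[150,150])*3).round().tolist())
```

```text
0 [[140.0, 226.0], [489.0, 227.0]]
0.003 [[136.0, 233.0], [492.0, 234.0]]
0.006 [[133.0, 240.0], [496.0, 241.0]]
0.009 [[129.0, 247.0], [499.0, 248.0]]
0.012 [[125.0, 255.0], [502.0, 256.0]]
0.015 [[121.0, 263.0], [506.0, 264.0]]
```

The tips reach only about z = 12–13 mm, so the engagement is too shallow. I'll regrip 6 mm lower.

{"api": "arm_command", "payload": {"targets": [{"linear":[0,0,0],"dr":[0,0,0],"grip":0.8},{"linear":[0,0,0],"dr":[0,0,0],"grip":0.86},{"linear":[0,-0.001,0.002],"dr":[0,0,0],"grip":0.86},{"linear":[0,-0.0015,0.004],"dr":[0,0,0],"grip":0.86},{"linear":[0,-0.0015,0.0065],"dr":[0,0,0],"grip":0.86},{"linear":[0,-0.0015,0.0065],"dr":[0,0,0],"grip":0.86},{"linear":[0,-0.0015,0.0065],"dr":[0,0,0],"grip":0.86},{"linear":[0,-0.0015,0.0065],"dr":[0,0,0],"grip":0.8}]}}

```text
time_s: 12.08
tool_pos: [0.5606, 0.022, -0.0044]
eef_rot: [-0.002, 1.0, -0.001, 0.002]
contact_force: [0.3, 0.3, 0.6]
grip_width: 0.798
```

{"api": "arm_command", "payload": {"force": 50, "targets": [{"linear":[0,0,0],"dr":[0,0,0],"grip":0.75},{"linear":[0,0,0],"dr":[0,0,0],"grip":0.72},{"linear":[0,0,0],"dr":[0,0,0],"grip":0.68},{"linear":[0,0,0],"dr":[0,0,0],"grip":0.65},{"linear":[0,0,0],"dr":[0,0,0],"grip":0.65},{"linear":[0,0,0],"dr":[0,0,0],"grip":0.65},{"linear":[0,0,0],"dr":[0,0,0],"grip":0.65},{"linear":[0,0,0],"dr":[0,0,0],"grip":0.65}]}}

```text
time_s: 12.75
tool_pos: [0.5611, 0.0221, -0.0037]
eef_rot: [-0.002, 1.0, -0.0, 0.003]
contact_force: [-1.0, 0.3, 6.0]
grip_width: 0.736
```

Run:
```python
from h import *
p,q,s=pose();print(p,q.as_matrix().round(4).tolist(),s["contact_force"].round(1),s["grip_width"])
w=cam("wrist");im=optics.read_camera("wrist");cv2.imwrite("pics/w_g2.png",im)
hsv=cv2.cvtColor(im,cv2.COLOR_BGR2HSV)
for X in(.50,.53):
    c,v=proj(w,[X,.0218,.014])[0].round().astype(int);s_=hsv[v-1:v+2,:,1].mean(0)
    print(X,c,v,s_[c-70:c-40].round().tolist(),s_[c+40:c+70].round().tolist())
col=hsv[:,:,1]
c,v=proj(w,[.49,.0,.014])[0].round().astype(int);print(c,v,hsv[v-35:v+25,c-1:c+2,2].mean(1).round().tolist())
```

```text
[ 0.5610524   0.02212467 -0.00374659] [[-1.0, -0.0035, 0.006], [-0.0035, 1.0, -0.0008], [-0.006, -0.0008, -1.0]] [-1.   0.3  6. ] 0.7361642993008016
0.5 258 139 [5.0, 3.0, 6.0, 3.0, 6.0, 2.0, 4.0, 2.0, 2.0, 2.0, 6.0, 4.0, 4.0, 3.0, 5.0, 3.0, 5.0, 3.0, 5.0, 6.0, 4.0, 3.0, 5.0, 3.0, 5.0, 3.0, 1.0, 4.0, 2.0, 2.0] [3.0, 2.0, 2.0, 3.0, 4.0, 3.0, 5.0, 3.0, 4.0, 2.0, 2.0, 4.0, 3.0, 3.0, 1.0, 4.0, 2.0, 4.0, 4.0, 3.0, 5.0, 5.0, 2.0, 3.0, 3.0, 5.0, 4.0, 6.0, 5.0, 3.0]
0.53 257 205 [14.0, 12.0, 8.0, 4.0, 2.0, 4.0, 3.0, 3.0, 2.0, 1.0, 2.0, 3.0, 3.0, 2.0, 3.0, 3.0, 3.0, 4.0, 5.0, 2.0, 2.0, 5.0, 4.0, 3.0, 6.0, 4.0, 4.0, 3.0, 3.0, 4.0] [4.0, 4.0, 2.0, 1.0, 2.0, 3.0, 4.0, 3.0, 2.0, 3.0, 4.0, 3.0, 3.0, 2.0, 3.0, 4.0, 3.0, 1.0, 2.0, 3.0, 2.0, 3.0, 2.0, 1.0, 4.0, 1.0, 2.0, 2.0, 2.0, 2.0]
205 115 [117.0, 118.0, 117.0, 119.0, 118.0, 119.0, 120.0, 120.0, 119.0, 120.0, 120.0, 120.0, 118.0, 118.0, 117.0, 116.0, 116.0, 115.0, 117.0, 116.0, 117.0, 117.0, 118.0, 118.0, 119.0, 119.0, 118.0, 119.0, 119.0, 119.0, 118.0, 109.0, 95.0, 96.0, 104.0, 107.0, 107.0, 108.0, 108.0, 108.0, 108.0, 108.0, 108.0, 107.0, 107.0, 109.0, 109.0, 108.0, 107.0, 109.0, 108.0, 107.0, 107.0, 107.0, 108.0, 107.0, 107.0, 107.0, 107.0, 108.0]
```

Grip is solid with the cover's body end where expected. I'll save the cover-in-tool transform and plan the lift, carry and hook poses.

```bash
cat > plan.py <<'E'
from h import *
import json,os
def save_rel():
    p,q,s=pose(); c=np.array([.5488,.0220,.007])
    json.dump(dict(t=q.inv().apply(c-p).tolist(),q=q.inv().as_quat().tolist()),open("rel.json","w"))
UPS=dict(b=[.5717,-.2924,.068],yaw=20.8)
if os.path.exists("ups.json"): UPS=json.load(open("ups.json"))
def Ru(): return R.from_euler("z",np.radians(UPS["yaw"]))
def cover_pose(th,tx,tz):
    "lip tip bottom at (tx,tz) mm in bay frame, slope th deg -> cover centre, R"
    Rc=Ru()*R.from_euler("y",-np.radians(th))
    tip=np.array(UPS["b"])+Ru().apply([tx/1e3,0,tz/1e3])
    return tip-Rc.apply([-.072,0,-.007]),Rc
def tcp(th,tx,tz):
    d=json.load(open("rel.json"));c,Rc=cover_pose(th,tx,tz)
    Rt=Rc*R.from_quat(d["q"]).inv()
    return c-Rt.apply(d["t"]),Rt
def go(th,tx,tz): 
    P,Rt=tcp(th,tx,tz);print((th,tx,tz),P.round(4),*[x.tolist() for x in cmd(P,Rt)])
E
python3 - <<'E'
from plan import *
save_rel();print(open("rel.json").read())
go(25,-50,40);go(25,-40,70)
E
```

```text
{"t": [0.012190369491094376, -0.00011533359179370794, -0.010822373870232783], "q": [0.0017799145192645388, -0.9999937985834977, 0.0004257277412987637, 0.003008895933958604]}
(25, -50, 40) [ 0.5978 -0.2823  0.1402] [-0.0365, -0.3047, -0.1435] [-0.0798, -0.4321, -0.3564]
(25, -40, 70) [ 0.6071 -0.2788  0.1702] [-0.046, -0.3012, -0.1734] [-0.0798, -0.4321, -0.3564]
```

{"api": "arm_command", "payload": {"targets": [{"linear":[0,0,-0.005],"dr":[0,0,0],"grip":0.65},{"linear":[0,0,-0.015],"dr":[0,0,0],"grip":0.65},{"linear":[0,0,-0.03],"dr":[0,0,0],"grip":0.65},{"linear":[0,0,-0.05],"dr":[0,0,0],"grip":0.65},{"linear":[0,0,-0.08],"dr":[0,0,0],"grip":0.65},{"linear":[0,0,-0.11],"dr":[0,0,0],"grip":0.65},{"linear":[0,0,-0.14],"dr":[0,0,0],"grip":0.65},{"linear":[0,0,-0.16],"dr":[0,0,0],"grip":0.65}]}}

```text
time_s: 13.47
tool_pos: [0.5603, 0.0219, 0.1595]
eef_rot: [-0.002, 1.0, -0.0, 0.004]
contact_force: [1.1, 0.3, 0.4]
grip_width: 0.733
```

Run:
```python
from plan import *
print(pose()[0],pose()[2]["grip_width"]);go(25,-40,70);go(25,-50,40)
```

```text
[0.56033178 0.02193629 0.15950401] 0.7325277076345477
(25, -40, 70) [ 0.6071 -0.2788  0.1702] [-0.0459, -0.3009, -0.0101] [-0.0801, -0.43, -0.3566]
(25, -50, 40) [ 0.5978 -0.2823  0.1402] [-0.0363, -0.3044, 0.0198] [-0.0801, -0.43, -0.3566]
```

{"api": "arm_command", "payload": {"targets": [{"linear":[-0.004,-0.03,-0.003],"dr":[-0.008,-0.043,-0.036],"grip":0.65},{"linear":[-0.009,-0.06,-0.005],"dr":[-0.016,-0.086,-0.072],"grip":0.65},{"linear":[-0.014,-0.095,-0.008],"dr":[-0.024,-0.13,-0.107],"grip":0.65},{"linear":[-0.02,-0.13,-0.01],"dr":[-0.032,-0.172,-0.143],"grip":0.65},{"linear":[-0.025,-0.165,-0.01],"dr":[-0.04,-0.215,-0.178],"grip":0.65},{"linear":[-0.031,-0.2,-0.01],"dr":[-0.048,-0.258,-0.214],"grip":0.65},{"linear":[-0.036,-0.235,-0.01],"dr":[-0.056,-0.3,-0.25],"grip":0.65},{"linear":[-0.041,-0.265,-0.01],"dr":[-0.064,-0.344,-0.285],"grip":0.65}]}}

```text
time_s: 14.13
tool_pos: [0.6012, -0.2448, 0.1666]
eef_rot: [-0.144, 0.974, 0.031, 0.174]
contact_force: [1.3, 0.6, -0.4]
grip_width: 0.734
```

Run:
```python
from plan import *
print(pose()[0],pose()[2]["grip_width"]);go(25,-40,70)
```

```text
[ 0.60123315 -0.24477583  0.16658167] 0.7342927530391133
(25, -40, 70) [ 0.6071 -0.2788  0.1702] [0.0026, -0.0342, -0.0052] [-0.0159, -0.0871, -0.07]
```

{"api": "arm_command", "payload": {"targets": [{"linear":[0.001,-0.01,-0.002],"dr":[-0.004,-0.025,-0.02],"grip":0.65},{"linear":[0.002,-0.02,-0.003],"dr":[-0.008,-0.05,-0.04],"grip":0.65},{"linear":[0.003,-0.03,-0.005],"dr":[-0.012,-0.07,-0.06],"grip":0.65},{"linear":[0.003,-0.034,-0.005],"dr":[-0.016,-0.087,-0.07],"grip":0.65},{"linear":[0.003,-0.034,-0.005],"dr":[-0.016,-0.087,-0.07],"grip":0.65},{"linear":[0.003,-0.034,-0.005],"dr":[-0.016,-0.087,-0.07],"grip":0.65},{"linear":[0.003,-0.034,-0.005],"dr":[-0.016,-0.087,-0.07],"grip":0.65},{"linear":[0.003,-0.034,-0.005],"dr":[-0.016,-0.087,-0.07],"grip":0.65}]}}

```text
time_s: 14.8
tool_pos: [0.6072, -0.276, 0.1695]
eef_rot: [-0.177, 0.96, 0.039, 0.215]
contact_force: [0.7, -0.5, -0.4]
grip_width: 0.736
```

Run:
```python
from plan import *
import pickle
p,q,s=pose();print(s["time_s"],p,np.abs(s["dq"]).max());go(25,-40,70);go(25,-55,8);
w=cam("wrist");im=optics.read_camera("wrist");cv2.imwrite("pics/w_hook.png",im);pickle.dump(w,open("w_hook.pkl","wb"))
c,Rc=cover_pose(25,-40,70)
print("lip corners pred",proj(w,c+Rc.apply([[-.072,.02,-.003],[-.072,-.02,-.003],[-.06,.032,.007],[-.06,-.032,.007]])).round(1).tolist())
b=np.array(UPS["b"]);u=Ru()
print("recess corners pred",proj(w,b+u.apply([[-.061,.034,.01],[-.061,-.034,.01],[-.113,.058,.015],[-.113,-.058,.015]])).round(1).tolist())
o=cv2.resize(im[0:270,90:450],(800,600),interpolation=cv2.INTER_CUBIC);cv2.imwrite("pics/w_hookc.png",o)
```

```text
14.8 [ 0.60722511 -0.27595997  0.16946974] 0.004147328806007323
(25, -40, 70) [ 0.6071 -0.2788  0.1702] [0.0007, -0.0026, -0.0011] [0.0009, -0.0024, -0.0013]
(25, -55, 8) [ 0.5931 -0.2841  0.1082] [0.0407, -0.0025, 0.0486] [0.0009, -0.0024, -0.0013]
lip corners pred [[298.1, 80.9], [205.8, 80.8], [329.2, 110.4], [174.0, 110.3]]
recess corners pred [[314.8, 1.8], [192.1, 1.7], [387.8, -136.0], [116.5, -136.2]]
```

View pics/w_hookc.png

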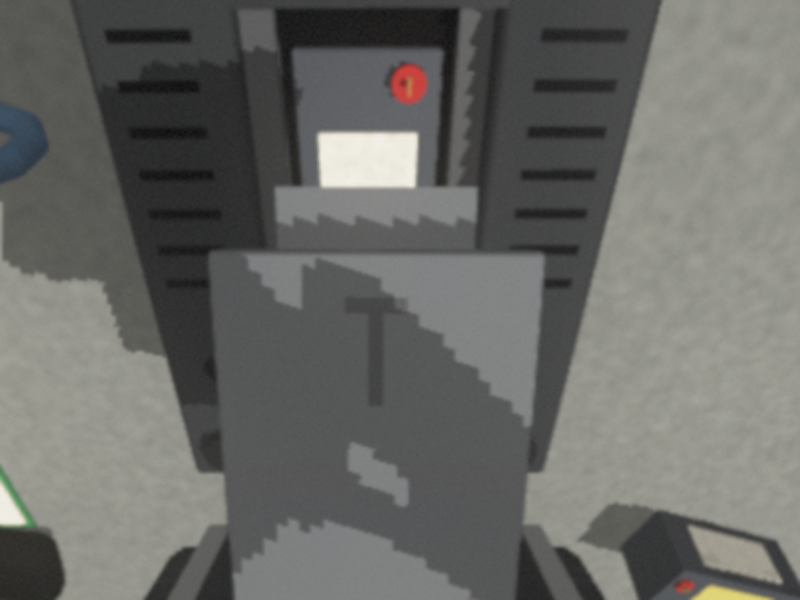

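Cover in hand: lip at crop (275–477,187), recess slot end at crop (237–509, 8). The recess appears about 4 px to the right of its prediction. I'll refine the UPS pose numerically from the edges in this picture.

Run:
```python
from plan import *
import pickle
w=pickle.load(open("w_hook.pkl","rb"));im=cv2.imread("pics/w_hook.png");g=cv2.GaussianBlur(cv2.cvtColor(im,cv2.COLOR_BGR2GRAY),(3,3),0).astype(float)
b=np.array(UPS["b"]);u=Ru()
def edge(v,c,rad=9):
    row=g[v]; d=np.abs(np.diff(row))[int(c)-rad:int(c)+rad]; k=d.argmax(); 
    return int(c)-rad+k+.5,d[k]
Q={k:[] for k in("oL","oR","rL","rR")}
for v in range(8,200,6):
    # bay-frame x where row v crosses surface: intersect ray at image centre col
    P=u.inv().apply(cast(w,[[255,v]],.078)[0]-b)
    for k,y in(("oL",-.075),("oR",.075),("rL",-.034),("rR",.034)):
        if k[0]=="r" and v>80: continue
        c=proj(w,b+u.apply([P[0],y,.01]))[0][0]+4
        e,s=edge(v,c)
        if s<6: continue
        X=u.inv().apply(cast(w,[[e,v]],.078)[0]-b)*1e3; Q[k].append([X[0],X[1],s])
for k,L in Q.items():
    L=np.array(L)
    if len(L): print(k,len(L),np.polyfit(L[:,0],L[:,1],1).round(4),np.median(L[:,1]).round(2)); print(L[:,1].round(1).tolist())
# slot end edge rows
for c in (205,230,255,280,310):
    print(c,g[0:12,c].round().tolist())
# far end outer edge
for c in (190,310): print(c,g[200:222,c].round().tolist(), proj(w,b+u.apply([.11,0,.01])).round(1))
```

```text
oL 32 [ 2.50000e-03 -7.30209e+01] -73.03
[-73.1, -73.4, -73.2, -73.5, -73.3, -73.0, -72.8, -73.1, -72.9, -73.2, -73.0, -72.7, -73.1, -72.8, -73.2, -72.9, -73.4, -73.1, -72.8, -73.2, -72.9, -72.6, -73.1, -72.8, -73.3, -73.0, -72.7, -73.2, -72.8, -72.5, -73.0, -72.7]
oR 32 [1.70000e-03 7.41371e+01] 74.17
[74.2, 73.9, 74.2, 73.9, 74.2, 73.9, 74.2, 73.9, 74.2, 73.9, 74.2, 73.9, 74.2, 73.9, 74.3, 74.0, 74.3, 74.0, 74.4, 74.0, 74.4, 74.1, 74.5, 74.1, 74.5, 74.2, 74.6, 74.2, 73.8, 74.3, 73.9, 74.4]
rL 13 [ 1.57000e-02 -3.11754e+01] -31.72
[-32.0, -31.8, -31.6, -33.2, -31.9, -31.7, -31.6, -31.4, -31.8, -31.6, -31.5, -31.3, -31.8]
rR 13 [6.00000e-04 3.28271e+01] 32.82
[32.5, 32.9, 32.7, 33.1, 32.9, 32.6, 33.0, 32.8, 32.6, 33.0, 32.8, 32.5, 33.0]
205 [65.0, 65.0, 66.0, 71.0, 81.0, 89.0, 94.0, 94.0, 94.0, 94.0, 94.0, 95.0]
230 [65.0, 65.0, 62.0, 51.0, 38.0, 30.0, 28.0, 28.0, 29.0, 29.0, 29.0, 29.0]
255 [67.0, 66.0, 60.0, 49.0, 37.0, 29.0, 29.0, 29.0, 29.0, 30.0, 31.0, 31.0]
280 [70.0, 68.0, 62.0, 50.0, 38.0, 31.0, 31.0, 31.0, 31.0, 30.0, 30.0, 30.0]
310 [74.0, 74.0, 73.0, 70.0, 65.0, 61.0, 60.0, 59.0, 59.0, 59.0, 59.0, 58.0]
190 [80.0, 80.0, 79.0, 78.0, 76.0, 74.0, 74.0, 73.0, 72.0, 71.0, 72.0, 77.0, 91.0, 109.0, 121.0, 125.0, 126.0, 127.0, 128.0, 128.0, 128.0, 128.0] [[255.2 213.5]]
310 [87.0, 87.0, 88.0, 88.0, 88.0, 88.0, 88.0, 88.0, 88.0, 88.0, 87.0, 87.0, 87.0, 87.0, 87.0, 87.0, 87.0, 87.0, 88.0, 88.0, 87.0, 87.0] [[255.2 213.5]]
```

{"api": "arm_command", "payload": {"targets": [{"linear":[0.006,-0.001,0.007],"dr":[0,0,0],"grip":0.65},{"linear":[0.012,-0.002,0.0145],"dr":[0,-0.002,0],"grip":0.65},{"linear":[0.018,-0.0025,0.022],"dr":[0,-0.002,0],"grip":0.65},{"linear":[0.024,-0.0025,0.029],"dr":[0,-0.002,0],"grip":0.65},{"linear":[0.031,-0.0025,0.037],"dr":[0,-0.002,0],"grip":0.65},{"linear":[0.037,-0.0025,0.044],"dr":[0,-0.002,0],"grip":0.65},{"linear":[0.04,-0.0025,0.048],"dr":[0,-0.002,0],"grip":0.65},{"linear":[0.0405,-0.0025,0.0485],"dr":[0,-0.002,0],"grip":0.65}]}}

```text
time_s: 15.52
tool_pos: [0.5923, -0.2845, 0.1063]
eef_rot: [-0.177, 0.96, 0.04, 0.215]
contact_force: [-0.3, 0.1, -1.0]
grip_width: 0.74
```

Run:
```python
from plan import *
p,q,s=pose();print(s["time_s"],p,s["contact_force"].round(1));go(25,-55,8);go(25,-61,0);go(25,-66,-4)
im=optics.read_camera("wrist");cv2.imwrite("pics/w_hook2.png",im)
```

```text
15.5167 [ 0.5923299  -0.28452699  0.10633398] [-0.3  0.1 -1. ]
(25, -55, 8) [ 0.5931 -0.2841  0.1082] [-0.0016, 0.0001, -0.0013] [0.0019, -0.0016, -0.0028]
(25, -61, 0) [ 0.5875 -0.2862  0.1002] [0.0073, 0.0001, 0.0033] [0.0019, -0.0016, -0.0028]
(25, -66, -4) [ 0.5828 -0.288   0.0962] [0.0135, 0.0001, 0.0048] [0.0019, -0.0016, -0.0028]
```

{"api": "arm_command", "payload": {"targets": [{"linear":[0.0025,0,0.001],"dr":[0,0,0],"grip":0.65},{"linear":[0.005,0,0.002],"dr":[0,0,0],"grip":0.65},{"linear":[0.007,0,0.003],"dr":[0,0,-0.001],"grip":0.65},{"linear":[0.0085,0,0.0035],"dr":[0,0,-0.001],"grip":0.65},{"linear":[0.01,0,0.004],"dr":[0,0,-0.001],"grip":0.65},{"linear":[0.0115,0,0.0045],"dr":[0,0,-0.001],"grip":0.65},{"linear":[0.012,0,0.0045],"dr":[0,0,-0.001],"grip":0.65},{"linear":[0.012,0,0.0045],"dr":[0,0,-0.001],"grip":0.65}]}}

```text
time_s: 16.23
tool_pos: [0.5843, -0.2879, 0.0986]
eef_rot: [-0.177, 0.959, 0.039, 0.215]
contact_force: [-0.5, -0.0, -1.2]
grip_width: 0.736
```

Run:
```python
from plan import *
p,q,s=pose();print(s["time_s"],p,"F in UPS",Ru().inv().apply(s["contact_force"]).round(1));go(25,-66,-4)
go(20,-68,-4); go(15,-69,-4)
w=cam("wrist");im=optics.read_camera("wrist");cv2.imwrite("pics/w_hook3.png",im)
b=np.array(UPS["b"]);u=Ru()
print("roof edge pred",proj(w,b+u.apply([[-.061,-.03,.01],[-.061,.03,.01]])).round(1).tolist())
g=cv2.cvtColor(im,cv2.COLOR_BGR2GRAY)
for c in (205,255,305): print(c,g[0:150:2,c].tolist())
```

```text
16.2333 [ 0.58428505 -0.28789941  0.098602  ] F in UPS [-0.5  0.2 -1.2]
(25, -66, -4) [ 0.5828 -0.288   0.0962] [0.0023, 0.0004, 0.0016] [0.001, -0.001, -0.001]
(20, -68, -4) [ 0.5833 -0.2878  0.0893] [0.0048, 0.0004, 0.008] [0.0008, 0.0862, -0.0011]
(15, -69, -4) [ 0.5841 -0.2875  0.0822] [0.007, 0.0004, 0.0148] [0.0005, 0.1735, -0.0011]
roof edge pred [[189.0, 102.2], [328.9, 102.4]]
205 [234, 235, 234, 233, 232, 231, 232, 233, 233, 233, 233, 234, 234, 233, 232, 233, 234, 225, 106, 79, 78, 80, 78, 77, 76, 76, 75, 75, 73, 72, 72, 73, 70, 69, 68, 69, 69, 68, 68, 69, 66, 66, 68, 65, 66, 68, 66, 65, 65, 66, 66, 66, 61, 59, 61, 60, 68, 104, 124, 124, 124, 124, 124, 122, 123, 122, 122, 95, 84, 85, 85, 83, 86, 85, 82]
255 [233, 234, 235, 234, 234, 233, 232, 231, 233, 234, 234, 235, 233, 233, 232, 232, 232, 219, 107, 83, 81, 81, 80, 81, 80, 79, 78, 77, 75, 76, 75, 74, 71, 73, 73, 71, 70, 70, 69, 69, 69, 66, 67, 68, 68, 67, 67, 67, 68, 68, 66, 67, 83, 88, 85, 86, 79, 103, 124, 126, 126, 124, 118, 86, 86, 84, 85, 70, 65, 67, 70, 78, 78, 78, 79]
305 [145, 145, 145, 141, 139, 138, 137, 137, 136, 136, 135, 137, 138, 210, 234, 233, 232, 224, 107, 79, 78, 77, 78, 78, 76, 77, 76, 75, 74, 75, 74, 73, 72, 74, 74, 72, 72, 71, 72, 70, 70, 70, 70, 69, 71, 69, 69, 70, 68, 70, 68, 68, 44, 33, 30, 33, 63, 101, 126, 126, 127, 128, 128, 128, 128, 128, 128, 128, 127, 128, 128, 127, 129, 128, 128]
```

The lip is now under the roof edge: at column 255 it shows only between the roof edge (row 103) and the body (row 113). I'll swing down stepwise, watching the force.

{"api": "arm_command", "payload": {"targets": [{"linear":[0.001,0.0002,0.0008],"dr":[0,0,0],"grip":0.65},{"linear":[0.0023,0.0004,0.0016],"dr":[0,0,0],"grip":0.65},{"linear":[0.0028,0.0004,0.003],"dr":[0,0.02,0],"grip":0.65},{"linear":[0.0034,0.0004,0.0045],"dr":[0,0.04,0],"grip":0.65},{"linear":[0.004,0.0004,0.006],"dr":[0,0.06,0],"grip":0.65},{"linear":[0.0045,0.0004,0.0075],"dr":[0,0.08,0],"grip":0.65},{"linear":[0.0048,0.0004,0.008],"dr":[0,0.086,0],"grip":0.65},{"linear":[0.0048,0.0004,0.008],"dr":[0,0.086,0],"grip":0.65}]}}

```text
time_s: 16.95
tool_pos: [0.5842, -0.2873, 0.0893]
eef_rot: [-0.179, 0.968, 0.032, 0.174]
contact_force: [-0.3, -0.1, -0.8]
grip_width: 0.736
```

Run:
```python
from plan import *
p,q,s=pose();print(s["time_s"],p,"F in UPS",Ru().inv().apply(s["contact_force"]).round(1));go(20,-68,-4)
go(15,-69,-4);go(10,-70.5,-2.5)
```

```text
16.95 [ 0.58415025 -0.28733959  0.08928079] F in UPS [-0.3  0.  -0.8]
(20, -68, -4) [ 0.5833 -0.2878  0.0893] [0.0009, -0.0002, -0.0004] [0.0009, 0.0001, -0.0001]
(15, -69, -4) [ 0.5841 -0.2875  0.0822] [0.0025, -0.0002, 0.0066] [0.0006, 0.0874, -0.0001]
(10, -70.5, -2.5) [ 0.5839 -0.2876  0.0764] [0.0048, -0.0001, 0.0119] [0.0003, 0.1746, -0.0002]
```

{"api": "arm_command", "payload": {"targets": [{"linear":[0.0008,0,0.0022],"dr":[0,0.029,0],"grip":0.65},{"linear":[0.0016,0,0.0044],"dr":[0,0.058,0],"grip":0.65},{"linear":[0.0025,0,0.0066],"dr":[0,0.087,0],"grip":0.65},{"linear":[0.0033,0,0.0084],"dr":[0,0.116,0],"grip":0.65},{"linear":[0.004,0,0.01],"dr":[0,0.145,0],"grip":0.65},{"linear":[0.0048,0,0.0119],"dr":[0,0.1746,0],"grip":0.65},{"linear":[0.0048,0,0.0119],"dr":[0,0.1746,0],"grip":0.65},{"linear":[0.0048,0,0.0119],"dr":[0,0.1746,0],"grip":0.65}]}}

```text
time_s: 17.62
tool_pos: [0.5839, -0.2876, 0.0766]
eef_rot: [-0.181, 0.979, 0.016, 0.089]
contact_force: [0.3, 0.2, -0.1]
grip_width: 0.736
```

Run:
```python
from plan import *
p,q,s=pose();print(s["time_s"],p,"F in UPS",Ru().inv().apply(s["contact_force"]).round(1));go(10,-70.5,-2.5)
go(8,-71,-2);go(6,-71.5,-1)
d=json.load(open("rel.json"));u=Ru().inv();R_=q*R.from_quat(d["q"]);c=p+q.apply(d["t"])
print("tip bay mm",(u.apply(c+R_.apply([-.072,0,-.007])-UPS["b"])*1e3).round(1),"end",(u.apply(c+R_.apply([.064,0,-.007])-UPS["b"])*1e3).round(1))
w=cam("wrist");im=optics.read_camera("wrist");cv2.imwrite("pics/w_hook4.png",im);g=cv2.cvtColor(im,cv2.COLOR_BGR2GRAY)
b=np.array(UPS["b"])
print("roof edge pred",proj(w,b+Ru().apply([[-.061,-.034,.01],[-.061,.034,.01]])).round(1).tolist(),"body top pred",proj(w,c+R_.apply([[-.06,-.032,.007],[-.06,.032,.007]])).round(1).tolist())
for cc in (255,305): print(cc,g[60:130,cc].tolist())
```

```text
17.6167 [ 0.58385023 -0.2876006   0.07663308] F in UPS [ 0.4  0.1 -0.1]
(10, -70.5, -2.5) [ 0.5839 -0.2876  0.0764] [-0.0, -0.0, 0.0002] [0.0002, 0.0005, -0.0003]
(8, -71, -2) [ 0.5838 -0.2877  0.074 ] [0.0006, -0.0, 0.0026] [0.0001, 0.0354, -0.0003]
(6, -71.5, -1) [ 0.5835 -0.2878  0.0721] [0.0012, -0.0, 0.0044] [0.0, 0.0703, -0.0004]
tip bay mm [-70.6   0.   -2.3] end [63.4  0.  21.3]
roof edge pred [[178.3, 110.3], [337.5, 110.7]] body top pred [[181.1, 111.7], [335.0, 112.1]]
255 [80, 80, 79, 80, 79, 81, 79, 80, 79, 77, 78, 79, 79, 77, 77, 76, 78, 77, 76, 75, 76, 75, 75, 75, 75, 74, 75, 74, 74, 74, 76, 74, 73, 76, 74, 74, 71, 75, 73, 76, 74, 72, 73, 72, 73, 73, 73, 74, 75, 74, 74, 79, 97, 113, 126, 131, 131, 132, 132, 133, 132, 133, 132, 134, 131, 133, 132, 134, 133, 133]
305 [78, 78, 79, 76, 77, 76, 76, 77, 75, 76, 77, 75, 76, 76, 75, 75, 77, 75, 77, 74, 76, 73, 73, 74, 74, 76, 73, 74, 75, 73, 74, 75, 75, 75, 74, 73, 74, 75, 75, 76, 75, 75, 76, 80, 84, 95, 103, 111, 109, 89, 77, 82, 96, 110, 124, 133, 133, 133, 139, 165, 205, 216, 217, 217, 217, 217, 218, 217, 217, 218]
```

{"api": "arm_command", "payload": {"targets": [{"linear":[0.0002,0,0.001],"dr":[0,0.012,0],"grip":0.65},{"linear":[0.0004,0,0.002],"dr":[0,0.024,0],"grip":0.65},{"linear":[0.0006,0,0.0026],"dr":[0,0.035,0],"grip":0.65},{"linear":[0.0009,0,0.0035],"dr":[0,0.052,0],"grip":0.65},{"linear":[0.0012,0,0.0042],"dr":[0,0.07,0],"grip":0.65},{"linear":[0.0012,0,0.0044],"dr":[0,0.07,0],"grip":0.65},{"linear":[0.0012,0,0.0044],"dr":[0,0.07,0],"grip":0.65},{"linear":[0.0012,0,0.0044],"dr":[0,0.07,0],"grip":0.65}]}}

```text
time_s: 18.33
tool_pos: [0.5836, -0.2881, 0.0733]
eef_rot: [-0.182, 0.982, 0.009, 0.055]
contact_force: [0.2, 3.5, 4.5]
grip_width: 0.733
```

Run:
```python
from plan import *
p,q,s=pose();print(s["time_s"],p,"F in UPS",Ru().inv().apply(s["contact_force"]).round(1));go(6,-71.5,-1);go(4.5,-71.5,0)
```

```text
18.3333 [ 0.58363931 -0.28806022  0.07328079] F in UPS [1.4 3.2 4.5]
(6, -71.5, -1) [ 0.5835 -0.2878  0.0721] [0.0002, 0.0003, 0.0012] [-0.0011, 0.0018, -0.0006]
(4.5, -71.5, 0) [ 0.5836 -0.2877  0.0709] [0.0002, 0.0003, 0.0024] [-0.0011, 0.0279, -0.0006]
```

A light contact (about 3 N sideways, 4.5 N up). I'll nudge 1 mm to +y, release there so the cover settles on the catch, and withdraw.

{"api": "arm_command", "payload": {"targets": [{"linear":[0,0.0005,0],"dr":[0,0,0],"grip":0.65},{"linear":[0.0002,0.001,0],"dr":[0,0,0],"grip":0.65},{"linear":[0.0002,0.001,0],"dr":[0,0,0],"grip":0.72},{"linear":[0.0002,0.001,0],"dr":[0,0,0],"grip":0.76},{"linear":[0.0002,0.001,0],"dr":[0,0,0],"grip":0.82},{"linear":[0.0002,0.001,0],"dr":[0,0,0],"grip":0.9},{"linear":[0.0002,0.001,0],"dr":[0,0,0],"grip":1},{"linear":[0.0002,0.001,0],"dr":[0,0,0],"grip":1}]}}

```text
time_s: 19.0
tool_pos: [0.5818, -0.2872, 0.0714]
eef_rot: [-0.181, 0.982, 0.01, 0.054]
contact_force: [-0.1, 0.4, 0.6]
grip_width: 0.998
```

{"api": "arm_command", "payload": {"targets": [{"linear":[0,0,-0.005],"dr":[0,0,0],"grip":1},{"linear":[0,0,-0.015],"dr":[0,0,0],"grip":1},{"linear":[0,0,-0.03],"dr":[0,0,0],"grip":1},{"linear":[0,0,-0.045],"dr":[0,0.02,0],"grip":1},{"linear":[-0.006,0,-0.06],"dr":[0,0.05,0],"grip":0.8},{"linear":[-0.015,0,-0.075],"dr":[0,0.08,0],"grip":0.5},{"linear":[-0.025,0,-0.09],"dr":[0,0.1,0],"grip":0.2},{"linear":[-0.035,0,-0.1],"dr":[0,0.1,0],"grip":0}]}}

```text
time_s: 19.67
tool_pos: [0.6055, -0.2787, 0.1784]
eef_rot: [-0.182, 0.983, -0.0, 0.006]
contact_force: [0.9, -0.2, -0.1]
grip_width: 0.456
```

Run:
```python
from plan import *
p,q,s=pose();print(s["time_s"],p,s["grip_width"],"F in UPS",Ru().inv().apply(s["contact_force"]).round(1))
optics.read_camera("top");w=cam("wrist");im=optics.read_camera("wrist")
b=np.array(UPS["b"])
u0,v0=proj(w,b+[0,0,.014])[0];print(u0,v0)
print("fitted corners pred",proj(w,b+Ru().apply([[-.06,-.032,.014],[-.06,.032,.014],[.06,-.032,.014],[.06,.032,.014]])).round(1).tolist())
cv2.imwrite("pics/w_rest.png",im[0:300,70:470]); 
# press target: shut fingertips on ribs
P=b+Ru().apply([.05,0,.014+.030]);print("press above",P,cmd(P,down(np.radians(200.8))))
```

```text
19.6667 [ 0.6054558  -0.27865303  0.17843618] 0.4564260172352587 F in UPS [ 0.8 -0.5 -0.1]
258.1612605052778 147.62267395731843
fitted corners pred [[216.8, 70.0], [299.9, 70.2], [222.4, 214.2], [293.7, 214.5]]
press above [ 0.61844128 -0.27464465  0.112     ] (array([-0.0117, -0.0003,  0.0671]), array([-0.0044,  0.0151,  0.0033]))
```

Run:
```python
from plan import *
im=optics.read_camera("wrist");w=cam("wrist");b=np.array(UPS["b"]);cv2.imwrite("pics/w_rest2.png",im)
hsv=cv2.cvtColor(im,cv2.COLOR_BGR2HSV);m=((hsv[...,2]>100)&(hsv[...,1]<40)).astype(np.uint8);m[:, :200]=0;m[:,320:]=0
g=hsv[...,2]
for v in(80,110,140,170,200): print(v,"L",g[v,206:234].tolist(),"R",g[v,286:312].tolist())
for c in(235,258,280): print(c,"T",g[60:80,c].tolist(),"B",g[195:235,c].tolist())
for z,n in((.014,"flat"),): print(proj(w,b+Ru().apply([[-.06,-.032,z],[-.06,.032,z],[.06,-.032,z],[.06,.032,z]])).round(1).tolist())
th=np.radians(4);c,Rc=cover_pose(4,-71.5,0.5);print("rest pred",proj(w,c+Rc.apply([[-.06,-.032,.007],[-.06,.032,.007],[.06,-.032,.007],[.06,.032,.007]])).round(1).tolist())
```

```text
80 L [51, 49, 51, 51, 50, 49, 48, 48, 45, 41, 40, 58, 75, 86, 86, 88, 88, 88, 86, 88, 89, 87, 85, 85, 88, 87, 86, 88] R [137, 136, 137, 137, 137, 138, 137, 138, 137, 138, 138, 137, 135, 122, 92, 60, 46, 52, 61, 68, 71, 74, 72, 73, 75, 75]
110 L [50, 50, 51, 51, 52, 51, 51, 51, 47, 46, 43, 42, 62, 78, 85, 86, 86, 87, 87, 87, 88, 88, 87, 88, 85, 86, 88, 87] R [136, 137, 137, 136, 135, 136, 136, 137, 137, 137, 137, 135, 123, 97, 61, 49, 59, 65, 72, 74, 74, 76, 74, 75, 74, 76]
140 L [49, 48, 51, 49, 51, 52, 51, 50, 51, 51, 44, 47, 49, 61, 79, 86, 84, 88, 86, 85, 85, 86, 86, 85, 87, 87, 86, 86] R [135, 134, 134, 136, 137, 135, 136, 136, 135, 136, 134, 121, 95, 63, 54, 63, 69, 73, 72, 73, 74, 74, 73, 75, 75, 72]
170 L [44, 46, 48, 49, 49, 51, 52, 51, 51, 49, 50, 49, 47, 48, 64, 80, 90, 106, 123, 129, 129, 129, 130, 129, 131, 130, 129, 131] R [136, 136, 135, 136, 134, 134, 136, 134, 134, 133, 122, 94, 64, 57, 64, 68, 72, 75, 72, 74, 73, 74, 73, 74, 69, 63]
200 L [65, 69, 68, 69, 68, 69, 68, 68, 64, 57, 56, 52, 51, 48, 55, 82, 111, 125, 126, 127, 128, 127, 127, 127, 127, 128, 126, 128] R [13
[... 392 characters left out ...]
[56, 55, 55, 57, 56, 55, 55, 53, 55, 52, 56, 64, 80, 85, 88, 90, 89, 89, 89, 90] B [109, 120, 125, 114, 106, 112, 125, 123, 105, 105, 121, 124, 114, 105, 113, 126, 130, 132, 129, 130, 129, 130, 131, 131, 143, 179, 202, 214, 223, 230, 232, 231, 231, 230, 230, 219, 154, 85, 86, 135]
280 T [66, 66, 72, 74, 75, 77, 76, 77, 78, 78, 77, 89, 116, 132, 137, 138, 136, 135, 135, 135] B [132, 132, 132, 132, 133, 132, 132, 133, 133, 131, 132, 131, 131, 132, 131, 131, 131, 131, 132, 130, 131, 131, 132, 127, 108, 73, 59, 65, 72, 70, 73, 71, 71, 72, 73, 69, 66, 54, 51, 49]
[[215.3, 72.2], [299.3, 72.3], [221.1, 217.5], [293.2, 217.7]]
rest pred [[215.0, 71.3], [299.5, 71.5], [219.7, 221.2], [294.5, 221.4]]
```

Edges are within 1–2 px of the hooked-and-resting prediction (top 71.7, bottom 219, sides 217/300), so the cover rests on the catch. Now to press on the ribs with the fingers shut.

Run:
```python
from plan import *
b=np.array(UPS["b"])
for z in(.1,): P=b+Ru().apply([.046,0.0005,0]);P[2]=z;print(P,cmd(P,down(np.radians(200.8))))
```

```text
[ 0.61452443 -0.27559767  0.1       ] (array([-0.0086, -0.0003,  0.0772]), array([-0.0026,  0.0136,  0.0029]))
```

{"api": "arm_command", "payload": {"targets": [{"linear":[-0.003,0,0.01],"dr":[0,0.005,0],"grip":0},{"linear":[-0.006,0,0.025],"dr":[-0.002,0.01,0.002],"grip":0},{"linear":[-0.0086,0,0.04],"dr":[-0.0026,0.0136,0.003],"grip":0},{"linear":[-0.0086,0,0.055],"dr":[-0.0026,0.0136,0.003],"grip":0},{"linear":[-0.0086,0,0.067],"dr":[-0.0026,0.0136,0.003],"grip":0},{"linear":[-0.0086,0,0.075],"dr":[-0.0026,0.0136,0.003],"grip":0},{"linear":[-0.0086,0,0.077],"dr":[-0.0026,0.0136,0.003],"grip":0},{"linear":[-0.0086,0,0.077],"dr":[-0.0026,0.0136,0.003],"grip":0}]}}

```text
time_s: 20.48
tool_pos: [0.6131, -0.2754, 0.0976]
eef_rot: [-0.18, 0.984, 0.001, -0.002]
contact_force: [0.1, -0.1, -1.5]
grip_width: 0.002
```

{"api": "arm_command", "payload": {"targets": [{"linear":[0,0,0.002],"dr":[0,0,0],"grip":0},{"linear":[0,0,0.004],"dr":[0,0,0],"grip":0},{"linear":[0,0,0.006],"dr":[0,0,0],"grip":0},{"linear":[0,0,0.008],"dr":[0,0,0],"grip":0},{"linear":[0,0,0.009],"dr":[0,0,0],"grip":0},{"linear":[0,0,0.01],"dr":[0,0,0],"grip":0},{"linear":[0,0,0.01],"dr":[0,0,0],"grip":0},{"linear":[0,0,0.01],"dr":[0,0,0],"grip":0}]}}

```text
time_s: 21.15
tool_pos: [0.6138, -0.2755, 0.0895]
eef_rot: [-0.18, 0.984, 0.0, -0.001]
contact_force: [-0.6, 0.8, 3.6]
grip_width: -0.001
```

{"api": "arm_command", "payload": {"targets": [{"linear":[0,0,0.0005],"dr":[0,0,0],"grip":0},{"linear":[0,0,0.001],"dr":[0,0,0],"grip":0},{"linear":[0,0,0.0015],"dr":[0,0,0],"grip":0},{"linear":[0,0,0.002],"dr":[0,0,0],"grip":0},{"linear":[0,0,0.0025],"dr":[0,0,0],"grip":0},{"linear":[0,0,0.003],"dr":[0,0,0],"grip":0},{"linear":[0,0,0.003],"dr":[0,0,0],"grip":0},{"linear":[0,0,0.003],"dr":[0,0,0],"grip":0}]}}

```text
time_s: 21.82
tool_pos: [0.6142, -0.2757, 0.0875]
eef_rot: [-0.18, 0.984, -0.0, -0.0]
contact_force: [-1.3, 1.2, 7.5]
grip_width: 0.002
```

{"api": "arm_command", "payload": {"targets": [{"linear":[0,0,0.0005],"dr":[0,0,0],"grip":0},{"linear":[0,0,0.001],"dr":[0,0,0],"grip":0},{"linear":[0,0,0.0015],"dr":[0,0,0],"grip":0},{"linear":[0,0,0.002],"dr":[0,0,0],"grip":0},{"linear":[0,0,0.0025],"dr":[0,0,0],"grip":0},{"linear":[0,0,0.003],"dr":[0,0,0],"grip":0},{"linear":[0,0,0.003],"dr":[0,0,0],"grip":0},{"linear":[0,0,0.003],"dr":[0,0,0],"grip":0}]}}

```text
time_s: 22.48
tool_pos: [0.6134, -0.2752, 0.0823]
eef_rot: [-0.18, 0.984, 0.001, -0.001]
contact_force: [0.6, -0.1, 0.3]
grip_width: 0.002
```

The force rose to 7.5 N and then dropped with the tip at 82.3 mm, so it snapped. I'll press a little more to confirm it's home, then withdraw and look.

{"api": "arm_command", "payload": {"targets": [{"linear":[0,0,0.0005],"dr":[0,0,0],"grip":0},{"linear":[0,0,0.001],"dr":[0,0,0],"grip":0},{"linear":[0,0,0.0015],"dr":[0,0,0],"grip":0},{"linear":[0,0,0.002],"dr":[0,0,0],"grip":0},{"linear":[0,0,0.0025],"dr":[0,0,0],"grip":0},{"linear":[0,0,0.003],"dr":[0,0,0],"grip":0},{"linear":[0,0,0.003],"dr":[0,0,0],"grip":0},{"linear":[0,0,0.003],"dr":[0,0,0],"grip":0}]}}

```text
time_s: 23.15
tool_pos: [0.6134, -0.2753, 0.0821]
eef_rot: [-0.18, 0.984, 0.0, -0.001]
contact_force: [-5.4, 4.8, 10.9]
grip_width: 0.002
```

{"api": "arm_command", "payload": {"targets": [{"linear":[0,0,-0.005],"dr":[0,0,0],"grip":0},{"linear":[0,0,-0.015],"dr":[0,0,0],"grip":0},{"linear":[0,0,-0.035],"dr":[0,0,0],"grip":0},{"linear":[-0.01,0,-0.06],"dr":[0,0,0],"grip":0},{"linear":[-0.02,0,-0.09],"dr":[0,0,0],"grip":0},{"linear":[-0.03,0,-0.11],"dr":[0,0,0],"grip":0},{"linear":[-0.03,0,-0.12],"dr":[0,0,0],"grip":0},{"linear":[-0.03,0,-0.12],"dr":[0,0,0],"grip":0}]}}

```text
time_s: 23.82
tool_pos: [0.6428, -0.2651, 0.2026]
eef_rot: [-0.18, 0.984, -0.001, 0.001]
contact_force: [0.2, 0.1, 0.9]
grip_width: 0.001
```

Run:
```python
from plan import *
p,q,s=pose();print(s["time_s"],p,s["contact_force"].round(1))
im=optics.read_camera("wrist");w=cam("wrist");im=optics.read_camera("wrist");b=np.array(UPS["b"])
K=b+Ru().apply([[-.06,-.032,.014],[-.06,.032,.014],[.06,-.032,.014],[.06,.032,.014]]);k=proj(w,K);print("flat pred",k.round(1).tolist())
hsv=cv2.cvtColor(im,cv2.COLOR_BGR2HSV);g=hsv[...,2]
c=int(k[:,0].mean())
for cc in(c-20,c,c+20): print(cc,"T",g[int(k[0,1])-8:int(k[0,1])+8,cc].tolist(),"B",g[int(k[2,1])-12:int(k[2,1])+20,cc].tolist())
sc=optics.read_camera("scene");tp=optics.read_camera("top");cv2.imwrite("pics/scene_end.png",sc);cv2.imwrite("pics/top_end.png",tp)
a0=cv2.imread("pics/top.png");d=cv2.absdiff(tp,a0).max(2)
for n,(x,y) in dict(batt=(250,144),stapler=(248,257),mug=(410,184),pot=(88,178),rack=(163,196),orange=(172,255)).items(): print(n,(d[y-25:y+25,x-25:x+25]>45).sum())
o=np.zeros((600,800,3),np.uint8)
v=int(k[:,1].mean());o[:,:400]=cv2.resize(im[max(v-95,0):max(v-95,0)+210,c-70:c+70],(400,600),interpolation=cv2.INTER_CUBIC)
o[:300,400:]=cv2.resize(sc[215:305,125:245],(400,300),interpolation=cv2.INTER_CUBIC)
o[300:,400:]=cv2.resize(tp[120:270,100:300],(400,300),interpolation=cv2.INTER_CUBIC)
cv2.imwrite("pics/final.png",o)
```

```text
23.8167 [ 0.6428258  -0.26510564  0.20259133] [0.2 0.1 0.9]
flat pred [[217.0, 25.1], [296.4, 25.0], [222.5, 170.3], [291.7, 170.2]]
236 T [62, 63, 61, 62, 63, 64, 63, 62, 62, 67, 89, 99, 101, 102, 101, 102] B [151, 151, 150, 151, 149, 150, 148, 149, 149, 149, 150, 148, 141, 112, 98, 87, 76, 65, 61, 68, 79, 83, 82, 84, 84, 82, 84, 84, 84, 85, 84, 84]
256 T [64, 62, 65, 64, 63, 64, 63, 64, 62, 69, 91, 101, 101, 103, 101, 103] B [148, 145, 127, 131, 147, 151, 153, 152, 153, 152, 153, 152, 163, 191, 212, 218, 221, 225, 229, 235, 241, 243, 244, 244, 244, 244, 244, 241, 213, 121, 81, 146]
276 T [63, 62, 65, 63, 63, 62, 63, 63, 62, 68, 91, 100, 102, 103, 104, 104] B [153, 155, 154, 153, 156, 154, 153, 155, 155, 154, 153, 153, 145, 137, 138, 108, 82, 65, 64, 73, 82, 85, 87, 87, 87, 85, 86, 85, 88, 86, 88, 86]
batt 533
stapler 423
mug 661
pot 0
rack 95
orange 0
```

View pics/final.png

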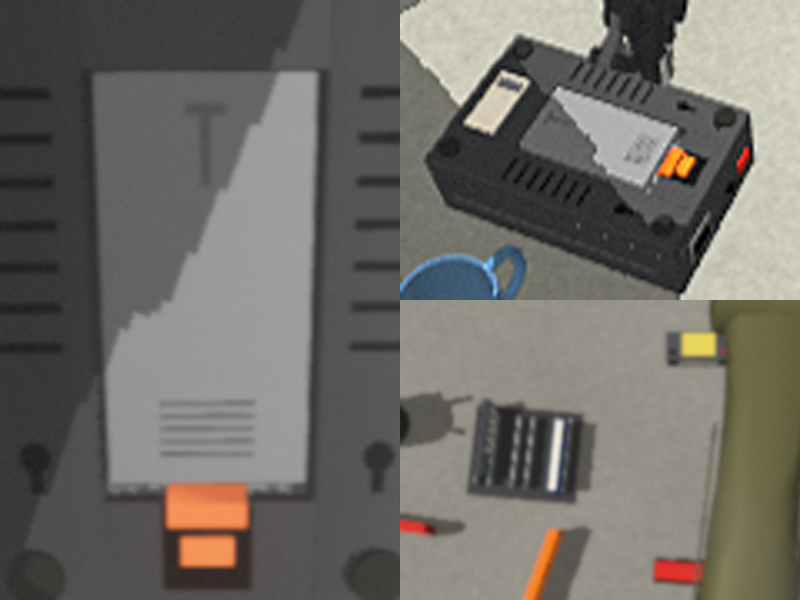

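The cover lies flat in the recess with the catch over its end. The rack, calculator, notebook and other objects visible are in place, and the picture differences near the battery, stapler and mug come from the arm or its shadow. Handing in.

```bash
python3 -c "
from rig import r
print(r.hand_in())"
```

```text
the job is handed in; nothing more can be done
None
```

The battery cover is fitted: its lip is hooked in the slot, the catch has snapped over the other end, and it lies flat. I handed the job in at about 24 s with the gripper clear of everything.

**What I did:** I took the cover from the middle place of the rack and laid it outer face up on the clear patch of desk. I gripped it again by its long sides, hooked the lip in at 25°, swung it down to about 6° and let it rest on the catch. Then I pressed the finger ribs with the fingers shut.

**Last checks:**
- **Snap:** The force rose to 7.5 N and then fell to about 0, with the fingertips at 82.3 mm (the fitted face should be at 82 mm). A second press of about 11 N up moved it only 0.2 mm, so it is fully home.
- **Final picture:** The cover's visible top and catch-end edges are within about 2 px of where a flat, fitted cover should be, and the orange catch lies over its end.
- **Other objects:** The rack with its calculator and notebook looks unmoved, and so does the pen pot. The before/after top picture differs near the old battery, stapler and mug. I put that down to the arm and its shadow now covering those spots and did not check those three further; the force readings showed no contact near them.

**What did not go to plan:**
- My first moves were refused, apparently because each row needs a grip value.
- The first grip on the long sides was too shallow, so I regripped lower.
- There was a light side contact of about 3 N while swinging the cover down, which I eased with a 1 mm shift.
- The UPS measured about 1–2 % too small in the wrist camera; the fit still worked.

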